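# Feel for the valve whose shuttle still runs free and clip it in its bracket

## Task

Two of the three closed shuttle valves on the bench have a seized shuttle; in the third the shuttle still slides freely from end to end inside. Find it by feel: lift a valve and gently rock it end down one way and the other to feel for the shuttle sliding over, laying a seized one flat on the worktop again. Then press the good valve fully home in the two spring clips of the yellow bracket, without forcing the clips or shoving the other things on the bench about.

Things in the scene. Friction and masses are not known exactly. Their poses are not given: they have to be found in the camera images.
- valve_1_mid (a point): centre of a closed shuttle valve, 19 mm above its underside; x along its hose tails, z up. Square aluminium body 90 x 38 x 38, two blue bands and a brass plug on top, at each end a brass nut (22 across, 7 thick) and a steel hose tail 14 in diameter; 152 over all, 0.35 kg. It lies flat on the worktop; grip the bare body sides, 38 apart. Any of the three may be the good one
- valve_2_mid (a point): centre of the second valve; it looks the same in all respects and its origin and axes are as for valve_1_mid
- valve_3_mid (a point): centre of the third valve; it looks the same in all respects and its origin and axes are as for valve_1_mid
- valve_1: the whole of the first valve; origin at the centre of its underside. Inside every valve is a 90 g metal shuttle at mid-travel. In the good one it is loose and slides to the lower end, 27 mm off the middle, within 0.5 s at a tip of 0.25 rad or more
- valve_2: the whole of the second valve; origin at the centre of its underside. The good valve's shuttle stays at its end when the valve is slowly levelled again, so the moment about a centred grasp differs by about 0.048 N m from one end to the other
- valve_3: the whole of the third valve; origin at the centre of its underside. A seized shuttle moves less than 1 mm, so that the moment is the same, but for the sensor's scatter, when the valve is level again
- bracket: yellow bracket, fixed to the worktop: plate 176 x 54 x 5 with two spring clips, 63 either side of its middle, each of two upright steel leaves 10 wide (in all 43 high, 29 across) on a black rubber saddle whose top is 20 above the worktop; origin at the centre of its underside, x along the plate from clip to clip, z up
- bracket_seat (a point): where a valve's centre lies when fully home, 27 mm above the worktop, midway between the clips; x from clip to clip, z up. The tails enter from above, either way round. The leaves' 22 mm mouth is 41 mm up, its 10 mm neck 32 mm up; valves meet the neck about 11 mm above home. Pressing through takes 7 to 12 N in all; home is a hard stop. Over 60 N overloads the clips
- tape_measure: bystander: yellow tape measure, 34 x 76 x 60; loose
- spanner_1: bystander: steel spanner lying flat, 214 long, 8 high; loose
- marker: bystander: white marker pen with a red cap, 130 long, 16 thick; loose

How it is judged:
On the way:
1. a valve has been lifted clear of the bench and tipped end down by 0.2 rad or more to feel for its shuttle (((height (world z) of valve_1_mid above 0.05 m and (angle between valve_1_mid's own x axis and vertical below 1.3708 rad or angle between valve_1_mid's own x axis and vertical above 1.7708 rad)) or (height (world z) of valve_2_mid above 0.05 m and (angle between valve_2_mid's own x axis and vertical below 1.3708 rad or angle between valve_2_mid's own x axis and vertical above 1.7708 rad)) or (height (world z) of valve_3_mid above 0.05 m and (angle between valve_3_mid's own x axis and vertical below 1.3708 rad or angle between valve_3_mid's own x axis and vertical above 1.7708 rad)))), for 0.1 s.
At the end, for the whole second after the job is handed in: The valve whose shuttle slides freely is home in both clips: centre within 2.5 mm of the seat in height, 3 mm sideways, 8 mm lengthways, in line within 0.06 rad (either way round). The two seized ones lie flat on the worktop (centre 15 to 23 mm up, level within 0.08 rad). All at rest (((horizontal distance between shuttle_1_c0 and valve_1_mid below 0.035 m and x of valve_1_mid in the frame of bracket_seat between -0.008 and 0.008 m and y of valve_1_mid in the frame of bracket_seat between -0.003 and 0.003 m and z of valve_1_mid in the frame of bracket_seat between -0.0025 and 0.0025 m and angle between the x axis of valve_1_mid and the x axis of bracket_seat, either way round below 0.06 rad and height (world z) of valve_2_mid between 0.015 and 0.023 m and angle between valve_2_mid's own x axis and vertical between 1.4908 and 1.6508 rad and height (world z) of valve_3_mid between 0.015 and 0.023 m and angle between valve_3_mid's own x axis and vertical between 1.4908 and 1.6508 rad and linear speed of each of valve_1, valve_2, valve_3 below 0.02 m/s) or (horizontal distance between shuttle_1_c0 and valve_2_mid below 0.035 m and x of valve_2_mid in the frame of bracket_seat between -0.008 and 0.008 m and y of valve_2_mid in the frame of bracket_seat between -0.003 and 0.003 m and z of valve_2_mid in the frame of bracket_seat between -0.0025 and 0.0025 m and angle between the x axis of valve_2_mid and the x axis of bracket_seat, either way round below 0.06 rad and height (world z) of valve_1_mid between 0.015 and 0.023 m and angle between valve_1_mid's own x axis and vertical between 1.4908 and 1.6508 rad and height (world z) of valve_3_mid between 0.015 and 0.023 m and angle between valve_3_mid's own x axis and vertical between 1.4908 and 1.6508 rad and linear speed of each of valve_1, valve_2, valve_3 below 0.02 m/s) or (horizontal distance between shuttle_1_c0 and valve_3_mid below 0.035 m and x of valve_3_mid in the frame of bracket_seat between -0.008 and 0.008 m and y of valve_3_mid in the frame of bracket_seat between -0.003 and 0.003 m and z of valve_3_mid in the frame of bracket_seat between -0.0025 and 0.0025 m and angle between the x axis of valve_3_mid and the x axis of bracket_seat, either way round below 0.06 rad and height (world z) of valve_1_mid between 0.015 and 0.023 m and angle between valve_1_mid's own x axis and vertical between 1.4908 and 1.6508 rad and height (world z) of valve_2_mid between 0.015 and 0.023 m and angle between valve_2_mid's own x axis and vertical between 1.4908 and 1.6508 rad and linear speed of each of valve_1, valve_2, valve_3 below 0.02 m/s))); the robot touches nothing.
It fails at once if a valve is flung or dropped faster than 1 m/s (linear speed of any of valve_1, valve_2, valve_3 above 1 m/s).
It fails at once if a valve is forced against the bracket or its clips with more than 60 N (contact force between any of valve_1, valve_2, valve_3 and bracket above 60 N).
It fails at once if the tape measure, spanner or marker is shifted by more than 30 mm (distance of any of tape_measure, spanner_1, marker from where it was at the start of the episode above 0.03 m).
It also fails if it takes over 72 s, if anything falls off the work surface, if the arm or the gripper's body presses on something with over 40 N, if the wrist force passes 120 N, or if a joint passes its speed limit or range.

## Robot

A 6-joint arm with a two-finger parallel gripper is mounted at the origin on a cart in front of the work surface, level with it; the furniture and walls round the work are solid. World frame = base frame: x ahead of the robot, y to its left, z up, the work surface at z = 0. Lengths are in m, angles in rad, forces in N, time in s.
With the tool pointing down it reaches from about 0.35 to 0.975 m from the base axis. Payload 4.9 kg.
Tool frame: the origin (TCP) lies on the front face of the gripper's body, between the roots of the fingers; the fingertips stand 73 mm ahead of it and the grasp point (between the pads) lies ctrl.grip_depth ahead of it (ctrl.grip_depth is the distance from the TCP to the grasp point, in m); z points along the fingers, x is the direction in which the jaws open and shut, and the axes are right-handed (so a half turn about z gives the same grasp; the last joint's range is limited). The gripper opens to 85 mm and grips with 20 to 120 N. Pads are 22 mm wide; open, the fingers measure 114 mm over their backs; the gripper's body (76 mm by 85 mm) begins 54 mm behind the grasp point. The pads swing forward as they close: fully open they stand 13 mm farther back than shut.
Start: joints at [1.177, 0.053, 1.613, -0, 1.476, -0.119], TCP at [0.17, 0.602, 0.304] pointing down, gripper open.
Joint ranges: [-3.01, 3.01], [-1.01, 2.22], [0.06, 2.58], [-1.02, 4.17], [0.09, 2.62], [-3.14, 3.14]. Speed limits (rad/s): [2.57, 2.57, 3.14, 3.14, 3.14, 3.14].

## Interface

Orientations are given as a unit quaternion [x, y, z, w].
In Python, from cell import observe, eyes, order, ctrl gives the robot as it stands.
- The arm moves only by the tool apply_moves, never from a script. Its argument "series" is a list of rows, each a list of 4 numbers: the shift along the tool's x, y, z in m, then the turn about the tool's z in rad. In form: [[dx, dy, dz, turn], ...]. A call has 1 to 12 rows; each row shifts and turns the commanded pose from where the row before left it, along the tool's axes as they then stand; what a row does not reach is not made up. A row lasts 1/10 s, in which the tool goes at most 50 mm and 8.59 degrees, less where a joint would pass 70% of its speed; a pose out of reach is approached as far as the arm can. A call is refused whole if a number of a shift passes 0.05 or a number of a turn 0.15, either way. A call with a gripper value outside its range is refused whole. "gripper" is the closure in counts, from 0 (fully open) to 255 (shut), set as the call begins (left out, the last holds). The fingers move at their own pace and stop on an object; "squeeze" is the grip in N (left out, the last holds). Time passes only in rows, so rows that do not move let the fingers close. It gives the time, the measured TCP pose, the force and the opening at its end, in the units of the state.
- observe(): the state, without advancing time (a new reading comes with each control period).
- eyes.read_camera(name): name is "scene" or "side" or "wrist"; returns a dict with "frame" (400x640x3 uint8, red, green, blue), "range_z" (400x640 float32, m along the optical axis (not along the pixel's ray), 0 where there is no reading), "intrinsics" (3x3 intrinsics, pixels), "position" and "orientation" of the camera in the world; the wrist camera has in their place "hand_eye" (4x4, takes a point from camera to tool coordinates, whose origin is the TCP and whose axes are the tool frame's). Camera axes: x right, y up, looking along -z (the intrinsics and any distortion apply to the point x, -y, -z); pixel columns grow to the right and rows downward; lengths in m; the calibration is good to about 2 mm. A picture is of the moment at which its call begins: read the wrist's pose just before it.
- order.sign_off(): hands the job in, once; it reports no verdict.
Trained networks look in a picture, given as the dict that the camera call returned (one of the last four; its "shot" number tells which), for a name from the list of things; names that differ only in an ending like _2 or _b are one class to them, and where a whole thing is asked for, a point or a joint stands for the part that bears it (a point fixed in the world has none). Each returns a list of dicts, best first, with "conf" (0 to 1); they miss things now and then, are a little off and sometimes report something else, mostly with a low value. They report only what shows in the picture. A call takes as long as a camera call.
- eyes.find_in(picture, thing): "extent" ([left, top, width, height] in pixels, round what is visible of it).
- eyes.mark_of(picture, thing): "pixel" ([column, row] in pixels: a listed point, or the origin of a listed thing).
The state is a dict: "clock": time; "joints": joint angles; "dq": joint speeds; "joint_torque": joint torques, N m; "position": TCP position; "tool_rot": TCP orientation; "force": force on the tool from outside, world axes, zero at the start; "torque": the same for the moment, N m; "finger_gap": opening from 0.0 (shut) to 1.0 (fully open).
Only numpy, scipy, OpenCV 4.12 (cv2) and the standard library are available. Lean on these libraries where they do the work, as an engineer would, in place of code of your own. Each camera call takes 0.05 s, during which the arm holds its last target. There are 200 camera calls.

## Working session

There is one attempt and no reset: what is moved stays moved. The work goes in short steps, Python scripts to look and compute and a tool call to move; the robot and the scene stay as the last step left them, time stands still between calls to the robot, and variables do not carry over. Pictures are saved under pics/ and viewed, about 8 in all and at most 12, crops included, and the job is handed in when it is done.

Besides the shell and the picture viewer there is one more tool, called after "Request:" as name(argument=value, ...), one argument or row to a line, values as JSON. apply_moves: Moves the arm, as the interface text tells. Its arguments: {"type":"object","properties":{"series":{"type":"array"},"gripper":{"type":"number"},"squeeze":{"type":"number"}},"required":["series"]}

```bash
mkdir -p pics; ls
cat > h.py <<'E'
import numpy as np, cv2
from scipy.spatial.transform import Rotation as R
from cell import observe, eyes, order, ctrl
def cam_T(p,st=None):
    T=np.eye(4)
    if 'hand_eye' in p:
        B=np.eye(4);B[:3,:3]=R.from_quat(st['tool_rot']).as_matrix();B[:3,3]=st['position']
        return B@np.array(p['hand_eye'])
    o=np.array(p['orientation'])
    T[:3,:3]=o if o.shape==(3,3) else R.from_quat(o).as_matrix()
    T[:3,3]=p['position'];return T
def cloud(p,st=None):
    z=p['range_z'];K=np.array(p['intrinsics']);v,u=np.mgrid[:z.shape[0],:z.shape[1]]
    c=np.stack([(u-K[0,2])/K[0,0]*z,-(v-K[1,2])/K[1,1]*z,-z],-1)
    T=cam_T(p,st);w=c@T[:3,:3].T+T[:3,3];w[z==0]=np.nan;return w
def save(p,n): cv2.imwrite('pics/'+n,p['frame'][:,:,::-1])
E
python3 - <<'E'
from h import *
s=observe();print({k:np.round(v,4).tolist() if not isinstance(v,dict) else v for k,v in s.items()})
print(ctrl.grip_depth,[a for a in dir(ctrl) if a[0]!='_'])
for n in['scene','side']:
    p=eyes.read_camera(n);save(p,n+'.png');w=cloud(p);np.save(n+'.npy',w);print(n,p.keys(),p['position'])
    for t in['valve_1_mid','bracket_seat','bracket','tape_measure','spanner_1','marker']:
        for m in eyes.mark_of(p,t)[:4]:
            u,v=np.round(m['pixel']).astype(int);print(t,round(m['conf'],2),u,v,np.round(w[min(v,399),min(u,639)],3))
a=cv2.imread('pics/scene.png')
E
```

```text
pics
{'clock': 0.0, 'joints': [1.177, 0.0533, 1.6143, -0.0, 1.476, -0.119], 'dq': [-0.0005, 0.0024, 0.0003, -0.0031, -0.0, 0.0008], 'joint_torque': [-0.0006, -39.3665, -37.0184, -0.0, 0.0068, 0.0], 'position': [0.1694, 0.6011, 0.3027], 'tool_rot': [0.7973, 0.6036, -0.0009, 0.0005], 'force': [0.3494, -0.5514, -0.3111], 'torque': [-0.0455, 0.0303, -0.0014], 'finger_gap': 0.9988}
0.0539 ['PlanningError', 'grip_depth']
scene dict_keys(['frame', 'range_z', 'intrinsics', 'position', 'orientation', 'shot']) [ 0.16681614 -0.16131445  0.70228648]
valve_1_mid 0.91 339 251 [0.427 0.19  0.039]
bracket 0.7 386 237 [0.551 0.188 0.004]
tape_measure 0.89 337 153 [0.587 0.454 0.027]
spanner_1 0.93 263 223 [0.33  0.357 0.005]
marker 0.66 308 291 [0.335 0.155 0.012]
side dict_keys(['frame', 'range_z', 'intrinsics', 'position', 'orientation', 'shot']) [0.92843022 0.12806766 0.72485471]
valve_1_mid 0.84 265 205 [0.443 0.195 0.037]
bracket_seat 0.73 282 250 [0.545 0.197 0.005]
bracket_seat 0.18 406 230 [0.607 0.459 0.02 ]
bracket 0.81 282 255 [0.556 0.193 0.005]
bracket 0.28 263 212 [0.449 0.187 0.022]
tape_measure 0.71 409 232 [0.61  0.466 0.012]
tape_measure 0.15 359 225 [0.568 0.363 0.039]
spanner_1 0.74 319 162 [ 0.341  0.363 -0.   ]
marker 0.88 241 183 [0.346 0.163 0.015]
```

View pics/scene.png

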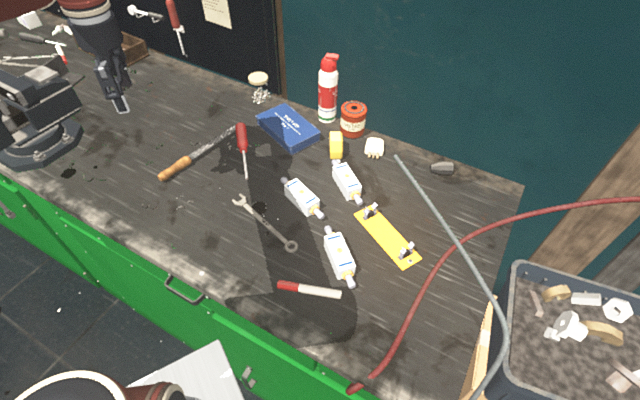

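View pics/side.png

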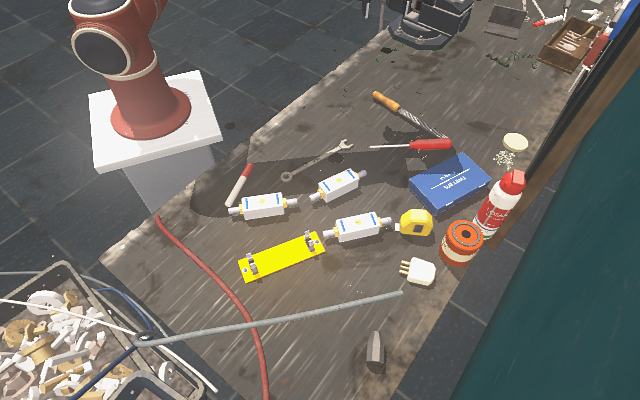

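Both views show three valves: scene pixels about (302,197), (347,182) and (339,255). The bracket is at (387,237), with spanner, marker and tape nearby. Next I fit their poses from the depth.

Run:
```python
from h import *
from scipy.ndimage import label
A=np.concatenate([np.load(n+'.npy').reshape(-1,3) for n in('scene','side')])
A=A[~np.isnan(A).any(1)]
m=(A[:,0]>.28)&(A[:,0]<.8)&(A[:,1]>-.05)&(A[:,1]<.6)&(A[:,2]<.12)
A=A[m];P=A[A[:,2]>.0105]
r=.004
g=np.zeros((140,180),int);ij=((P[:,:2]-[.26,-.08])/r).astype(int);g[ij[:,0],ij[:,1]]=1
l,n=label(g,np.ones((3,3)));L=l[ij[:,0],ij[:,1]]
for k in range(1,n+1):
    Q=P[L==k]
    if len(Q)<60:continue
    c,(w,h),a=cv2.minAreaRect(Q[:,:2].astype(np.float32)*1000)
    print(k,len(Q),np.round(c,0),round(w),round(h),round(a,1),'ztop',np.round(np.percentile(Q[:,2],[50,95]),3))
    T=Q[(Q[:,2]>.032)&(Q[:,2]<.046)]
    if len(T)>40:
        c,(w,h),a=cv2.minAreaRect(T[:,:2].astype(np.float32)*1000);print('   top',np.round(c,0),round(w),round(h),round(a,1))
p=eyes.read_camera('side');print([ (round(e['conf'],2),np.round(e['extent'])) for e in eyes.find_in(p,'valve_1')][:5])
# yellow plate
f=p['frame'].astype(int);w=cloud(p)
def yl(f,w):
    y=(f[...,0]>150)&(f[...,1]>120)&(f[...,2]<90)&(w[...,0]<.7)&(w[...,1]<.32)&(w[...,2]<.012)&(w[...,2]>-.003)
    return w[y]
Y=[yl(f,w)];s=eyes.read_camera('scene');Y.append(yl(s['frame'].astype(int),cloud(s)))
for y in Y:
    c,(W,H),a=cv2.minAreaRect(y[:,:2].astype(np.float32)*1000);print('plate',len(y),np.round(c,1),W,H,a,y[:,2].mean())
```

```text
1 717 [340. 159.] 18 130 50.2 ztop [0.015 0.018]
2 225 [371. 545.] 116 23 75.2 ztop [0.016 0.022]
3 672 [472.  11.] 210 14 26.7 ztop [0.012 0.014]
4 2081 [430. 191.] 153 43 78.4 ztop [0.036 0.039]
   top [429. 190.] 93 43 78.1
5 1728 [438. 372.] 43 155 8.8 ztop [0.036 0.04 ]
   top [438. 372.] 42 92 9.2
6 2032 [535. 570.] 107 74 7.8 ztop [0.032 0.034]
   top [536. 569.] 105 73 7.8
7 1815 [558. 365.] 157 44 82.7 ztop [0.036 0.04 ]
   top [558. 363.] 99 43 82.7
8 205 [552. 255.] 32 12 2.5 ztop [0.025 0.042]
   top [552. 255.] 30 11 1.7
9 232 [559. 130.] 37 13 0.4 ztop [0.026 0.042]
   top [557. 129.] 29 11 4.5
11 1041 [601. 483.] 69 37 60.8 ztop [0.046 0.06 ]
   top [601. 484.] 67 36 59.7
16 2936 [739. 153.] 442 155 76.1 ztop [0.015 0.02 ]
17 237 [658. 598.] 23 4 0.1 ztop [0.076 0.115]
18 2296 [685. 531.] 73 71 5.0 ztop [0.08  0.086]
   top [686. 522.] 49 72 88.5
19 856 [694. 436.] 69 52 48.6 ztop [0.02  0.023]
20 393 [784. 287.] 39 32 89.8 ztop [0.025 0.031]
[(0.84, array([228., 195.,  72.,  25.])), (0.64, array([320., 209.,  75.,  31.])), (0.59, array([312., 171.,  52.,  33.]))]
plate 1727 [554.5 192.2] 59.42514419555664 177.739501953125 2.420987367630005 0.004965419652829124
plate 12 [557.  181.6] 58.97555160522461 155.12612915039062 1.186826467514038 0.0024710521632278124
```

```bash
cat >> h.py <<'E'
def xang(s): return np.arctan2(*(R.from_quat(s['tool_rot']).as_matrix()[[1,0],0]))
def rows(x,y,z,ang,n=None,start=None):
    """rows from the measured pose to TCP x,y,z with tool-x at world angle ang (deg); tool down"""
    s=observe();p=np.array(s['position']);a=xang(s)
    if start is not None: p=np.array(start[:3]);a=np.radians(start[3])
    d=(np.radians(ang)-a+np.pi)%(2*np.pi)-np.pi; D=np.array([x,y,z])-p
    n=n or int(np.ceil(max(np.linalg.norm(D)/.048,abs(d)/.145)));out=[]
    for i in range(n):
        b=a+d*i/n; w=D/n
        out.append([round(w[0]*np.cos(b)+w[1]*np.sin(b),4),round(w[0]*np.sin(b)-w[1]*np.cos(b),4),round(-w[2],4),round(-d/n,4)])
    print(n,'dturn',round(-d,3),'q',np.round(s['joints'],2).tolist());print(out)
def st():
    s=observe();print(round(s['clock'],2),'pos',np.round(s['position'],4),'xang',round(np.degrees(xang(s)),2),'F',np.round(s['force'],2),'T',np.round(s['torque'],4),'gap',round(s['finger_gap'],3),'q',np.round(s['joints'],3));return s
E
python3 -c "
from h import *
rows(.436,.219,.2,-11.7)
rows(.436,.219,.081,-11.7,start=(.436,.219,.2,-11.7))"
```

```text
11 dturn 1.5 q [1.18, 0.05, 1.61, -0.0, 1.48, -0.12]
[[np.float64(-0.0269), np.float64(0.0327), np.float64(0.0095), np.float64(0.1364)], [np.float64(-0.0222), np.float64(0.0361), np.float64(0.0095), np.float64(0.1364)], [np.float64(-0.0171), np.float64(0.0388), np.float64(0.0095), np.float64(0.1364)], [np.float64(-0.0117), np.float64(0.0407), np.float64(0.0095), np.float64(0.1364)], [np.float64(-0.006), np.float64(0.042), np.float64(0.0095), np.float64(0.1364)], [np.float64(-0.0002), np.float64(0.0424), np.float64(0.0095), np.float64(0.1364)], [np.float64(0.0055), np.float64(0.042), np.float64(0.0095), np.float64(0.1364)], [np.float64(0.0112), np.float64(0.0409), np.float64(0.0095), np.float64(0.1364)], [np.float64(0.0166), np.float64(0.039), np.float64(0.0095), np.float64(0.1364)], [np.float64(0.0218), np.float64(0.0364), np.float64(0.0095), np.float64(0.1364)], [np.float64(0.0265), np.float64(0.0331), np.float64(0.0095), np.float64(0.1364)]]
3 dturn -0.0 q [1.18, 0.05, 1.61, -0.0, 1.48, -0.12]
[[np.float64(0.0), np.float64(-0.0), np.float64(0.0397), np.float64(-0.0)], [np.float64(0.0), np.float64(-0.0), np.float64(0.0397), np.float64(-0.0)], [np.float64(0.0), np.float64(-0.0), np.float64(0.0397), np.float64(-0.0)]]
```

Request:
apply_moves(
  series=[
    [-0.027, 0.033, 0.0095, 0.136],
    [-0.022, 0.036, 0.0095, 0.136],
    [-0.017, 0.039, 0.0095, 0.136],
    [-0.012, 0.041, 0.0095, 0.136],
    [-0.006, 0.042, 0.0095, 0.136],
    [0, 0.042, 0.0095, 0.136],
    [0.0055, 0.042, 0.0095, 0.136],
    [0.011, 0.041, 0.0095, 0.136],
    [0.0165, 0.039, 0.0095, 0.136],
    [0.022, 0.036, 0.0095, 0.136],
    [0.0265, 0.033, 0.0095, 0.136],
    [0, 0, 0, 0],
  ],
  gripper=0,
  squeeze=20,
)

```text
clock: 2.05
position: [0.4385, 0.2162, 0.1983]
tool_rot: [0.995, -0.103, -0.0, 0.001]
force: [-1.1, -0.0, -0.3]
finger_gap: 1.005
```

```bash
python3 -c "
from h import *
s=st();rows(.436,.219,.081,-11.7)
p=eyes.read_camera('wrist');save(p,'w1.png');w=cloud(p,s)
np.save('w1.npy',w)
for m in eyes.mark_of(p,'valve_1_mid'): u,v=np.round(m['pixel']).astype(int);print(m['conf'],u,v,w[v,u])
for m in eyes.mark_of(p,'bracket_seat'): u,v=np.round(m['pixel']).astype(int);print('b',m['conf'],u,v,w[v,u])
"
```

```text
2.05 pos [0.4385 0.2162 0.1983] xang -11.88 F [-1.07 -0.04 -0.3 ] T [ 0.0114  0.0278 -0.0451] gap 1.005 q [ 3.060e-01 -1.890e-01  2.024e+00 -1.000e-03  1.308e+00  5.140e-01]
3 dturn -0.003 q [0.31, -0.19, 2.02, -0.0, 1.31, 0.51]
[[np.float64(-0.001), np.float64(-0.0007), np.float64(0.0391), np.float64(-0.0011)], [np.float64(-0.001), np.float64(-0.0007), np.float64(0.0391), np.float64(-0.0011)], [np.float64(-0.001), np.float64(-0.0007), np.float64(0.0391), np.float64(-0.0011)]]
0.61 320 222 [0.43177995 0.20251872 0.03735096]
b 0.73 451 202 [0.56267037 0.18307236 0.00463703]
```

View pics/w1.png

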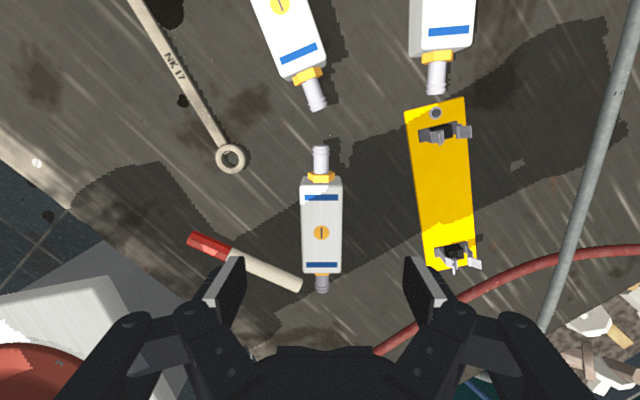

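The wrist view shows valve A centred at pixel (321,232), the bracket at right (about 445,190) and a clear gap for the jaws. The marker tip at (300,285) lies toward -y of the grip spot.

```bash
python3 -c "
from h import *
w=np.load('w1.npy');print('plug',np.round(w[232,321],4))
w=w.reshape(-1,3);m=(w[:,2]>.034)&(w[:,2]<.042)
for n,c in dict(A=(.43,.19),B=(.438,.372),C=(.558,.364)).items():
    k=m&(np.hypot(w[:,0]-c[0],w[:,1]-c[1])<.07)
    q=w[k]; r=cv2.minAreaRect(q[:,:2].astype(np.float32)*1000);print(n,len(q),r)
"
```

```text
plug [0.4307 0.1931 0.0386]
A 3626 ((431.08343505859375, 192.67843627929688), (89.64556121826172, 38.013946533203125), 78.45172882080078)
B 3827 ((442.5087890625, 355.38812255859375), (38.01647186279297, 55.0776481628418), 8.986486434936523)
C 2584 ((555.5220947265625, 335.9642639160156), (32.36790466308594, 38.29241943359375), 81.0251235961914)
```

Request:
apply_moves(
  series=[
    [-0.001, -0.0005, 0.039, 0],
    [-0.001, -0.0005, 0.039, 0],
    [-0.001, -0.0005, 0.039, 0],
    [0, 0, 0, 0],
  ],
)

```text
clock: 2.6
position: [0.4296, 0.2218, 0.0772]
tool_rot: [0.995, -0.098, -0.005, 0.002]
force: [-2.2, -0.6, -0.8]
finger_gap: 1.0
```

Request:
apply_moves(
  series=[
    [0, 0, 0, 0],
    [0, 0, 0, 0],
    [0, 0, 0, 0],
    [0, 0, 0, 0],
    [0, 0, 0, 0],
    [0, 0, 0, 0],
    [0, 0, 0, 0],
  ],
  gripper=255,
  squeeze=20,
)

```text
clock: 3.3
position: [0.4362, 0.2225, 0.0851]
tool_rot: [0.995, -0.1, 0.002, -0.001]
force: [-0.6, 0.7, 7.1]
finger_gap: 0.438
```

```bash
python3 -c "
from h import *
st()"
```

```text
3.3 pos [0.4362 0.2225 0.0851] xang -11.46 F [-0.62  0.71  7.14] T [0.1537 0.2345 0.0776] gap 0.438 q [ 3.190e-01 -2.200e-02  2.085e+00  1.000e-03  1.074e+00  5.190e-01]
```

Request:
apply_moves(
  series=[
    [0, 0, -0.01, 0],
    [0, 0, -0.02, 0],
    [0, 0, -0.02, 0],
    [0, 0, -0.02, 0],
    [0, 0, -0.02, 0],
    [0, 0, -0.02, 0],
    [0, 0, 0, 0],
    [0, 0, 0, 0],
    [0, 0, 0, 0],
    [0, 0, 0, 0],
  ],
)

```text
clock: 4.3
position: [0.4335, 0.2214, 0.1907]
tool_rot: [0.995, -0.1, -0.001, 0.001]
force: [-0.7, -0.1, -3.8]
finger_gap: 0.441
```

```bash
python3 -c "
from h import *
s=st();p=eyes.read_camera('wrist');save(p,'w2.png')
w=cloud(p,s);R0=R.from_quat(s['tool_rot']).as_matrix();t=(w-s['position'])@R0;np.save('w2t.npy',t)
t=t.reshape(-1,3);k=(abs(t[:,0])<.015)&(t[:,1]>-.2)&(t[:,1]<.15)&(t[:,2]>.03)&(t[:,2]<.15);q=t[k]
for a in np.arange(-.12,.14,.01):
    z=q[(abs(q[:,1]-a)<.005),2]
    if len(z):print(round(a,3),len(z),z.min().round(4),np.median(z).round(4))
"
```

```text
4.3 pos [0.4335 0.2214 0.1907] xang -11.46 F [-0.67 -0.09 -3.8 ] T [ 0.1615 -0.0067  0.0118] gap 0.441 q [ 0.319 -0.185  2.034 -0.     1.296  0.519]
-0.05 170 0.0591 0.0647
-0.04 550 0.0573 0.0601
-0.03 464 0.058 0.0602
-0.02 936 0.0498 0.059
-0.01 1858 0.0455 0.0483
-0.0 981 0.0454 0.0471
0.01 932 0.0455 0.0472
0.02 887 0.0455 0.0472
0.03 837 0.0451 0.0469
0.04 414 0.0457 0.0472
```

View pics/w2.png

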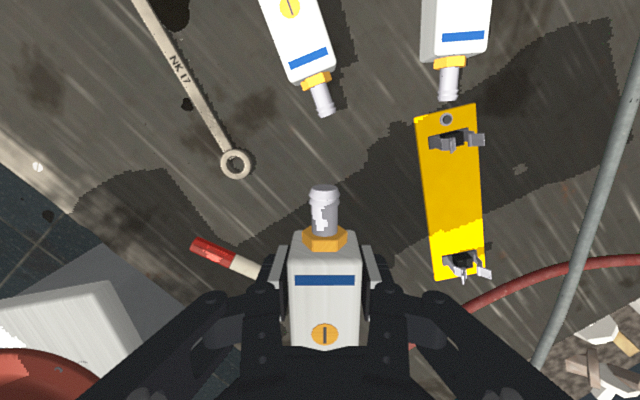

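Request:
apply_moves(
  series=[
    [0, 0, 0.035, 0],
    [0, 0, 0.035, 0],
    [0, 0, 0.025, 0],
    [0, 0, 0.01, 0],
    [0, 0, 0, 0],
  ],
)

```text
clock: 4.85
position: [0.4337, 0.2216, 0.0863]
tool_rot: [0.995, -0.1, -0.001, 0.001]
force: [-0.2, -0.2, -2.7]
finger_gap: 0.442
```

Request:
apply_moves(
  series=[
    [0, 0, 0, 0],
    [0, 0, 0, 0],
    [0, 0, -0.001, 0],
    [0, 0.015, -0.001, 0],
    [0, 0.014, 0, 0],
    [0, 0, 0, 0],
  ],
  gripper=80,
)

```text
clock: 5.45
position: [0.4281, 0.1917, 0.0893]
tool_rot: [0.995, -0.101, -0.0, 0.0]
force: [-1.0, 1.0, -0.6]
finger_gap: 0.68
```

Request:
apply_moves(
  series=[
    [0, 0, 0, 0],
    [0, 0, 0, 0],
    [0, 0, 0, 0],
    [0, 0, 0, 0],
    [0, 0, 0, 0],
  ],
  gripper=255,
)

```text
clock: 5.95
position: [0.4286, 0.1933, 0.0896]
tool_rot: [0.995, -0.1, -0.0, 0.0]
force: [-2.5, -2.8, 4.9]
finger_gap: 0.438
```

```bash
python3 -c "
from h import *
st()"
```

```text
5.95 pos [0.4286 0.1933 0.0896] xang -11.43 F [-2.47 -2.82  4.89] T [-0.5635  0.4909  0.0205] gap 0.438 q [ 2.650e-01 -7.600e-02  2.127e+00 -1.000e-03  1.091e+00  4.650e-01]
```

```bash
sed -i 's/round(w\[0\]\*np.cos(b)+w\[1\]\*np.sin(b),4)/float(round(w[0]*np.cos(b)+w[1]*np.sin(b),4))/; s/,round(w\[0\]\*np.sin(b)-w\[1\]\*np.cos(b),4),round(-w\[2\],4),round(-d\/n,4)/,float(round(w[0]*np.sin(b)-w[1]*np.cos(b),4)),float(round(-w[2],4)),float(round(-d\/n,4))/' h.py
cat >> h.py <<'E'
def mom(n=8,show=True):
    """mean moment about tool x at TCP (world vector expressed in tool axes), scatter"""
    M=[];F=[]
    for i in range(n):
        eyes.read_camera('wrist');s=observe();Rm=R.from_quat(s['tool_rot']).as_matrix()
        M.append(Rm.T@np.array(s['torque']));F.append(Rm.T@np.array(s['force']))
    M=np.array(M);print('t',s['clock'],'Mtool',M.mean(0).round(4),'sd',M.std(0).round(4),'Ftool',np.mean(F,0).round(2))
    return M.mean(0)
E
python3 -c "
from h import *
rows(.505,.129,.16,-87.4,start=(.4286,.1933,.15,-11.43))"
```

```text
10 dturn 1.326 q [0.27, -0.08, 2.13, -0.0, 1.09, 0.47]
[[0.0088, 0.0048, -0.001, 0.1326], [0.0093, 0.0036, -0.001, 0.1326], [0.0097, 0.0023, -0.001, 0.1326], [0.0099, 0.001, -0.001, 0.1326], [0.01, -0.0003, -0.001, 0.1326], [0.0099, -0.0016, -0.001, 0.1326], [0.0096, -0.0029, -0.001, 0.1326], [0.0091, -0.0041, -0.001, 0.1326], [0.0085, -0.0053, -0.001, 0.1326], [0.0077, -0.0064, -0.001, 0.1326]]
```

Request:
apply_moves(
  series=[
    [0, 0, -0.01, 0],
    [0, 0, -0.025, 0],
    [0, 0, -0.025, 0],
    [0, 0, 0, 0],
  ],
)

```text
clock: 6.35
position: [0.4308, 0.1943, 0.1529]
tool_rot: [0.995, -0.1, 0.004, -0.002]
force: [1.6, 0.0, -3.4]
finger_gap: 0.441
```

Request:
apply_moves(
  series=[
    [0.0088, 0.0048, -0.001, 0.1325],
    [0.0093, 0.0036, -0.001, 0.1325],
    [0.0097, 0.0023, -0.001, 0.1325],
    [0.01, 0.001, -0.001, 0.1325],
    [0.01, 0, -0.001, 0.1325],
    [0.01, -0.0016, -0.001, 0.1325],
    [0.0096, -0.003, 0, 0.1325],
    [0.009, -0.004, 0, 0.1325],
    [0.0085, -0.0053, 0, 0.1325],
    [0.0077, -0.0064, 0, 0.1325],
    [0, 0, 0, 0],
    [0, 0, 0, 0],
  ],
)

```text
clock: 7.55
position: [0.5042, 0.1288, 0.154]
tool_rot: [0.724, -0.69, -0.001, 0.001]
force: [-0.0, -0.3, -3.2]
finger_gap: 0.437
```

```bash
python3 -c "
from h import *
st();mom(6);st()"
```

```text
7.55 pos [0.5042 0.1288 0.154 ] xang -87.23 F [-0.01 -0.29 -3.21] T [-0.0249  0.0375 -0.0548] gap 0.437 q [ 1.070e-01 -5.300e-02  1.981e+00  1.000e-03  1.216e+00  1.629e+00]
t 7.85 Mtool [-0.0025  0.0032 -0.0067] sd [0.0221 0.0145 0.017 ] Ftool [ 0.07 -0.3   3.47]
7.85 pos [0.5047 0.1289 0.1553] xang -87.31 F [ 1.23 -1.11 -3.41] T [-0.0138 -0.0091 -0.0082] gap 0.438 q [ 0.107 -0.054  1.98   0.     1.216  1.631]
```

Request:
apply_moves(
  series=[
    [0, 0, 0.018, 0],
    [0, 0, 0.003, 0],
    [0, 0, 0.003, 0],
    [0, 0, 0.003, 0],
    [0, 0, 0, 0],
  ],
)

```text
clock: 8.35
position: [0.5057, 0.1288, 0.1297]
tool_rot: [0.723, -0.691, 0.0, -0.001]
force: [-2.3, -0.2, 2.2]
finger_gap: 0.441
```

Request:
apply_moves(
  series=[
    [0, 0, 0.003, 0],
    [0, 0, 0.003, 0],
    [0, 0, 0.003, 0],
    [0, 0, 0, 0],
  ],
)

```text
clock: 8.75
position: [0.5043, 0.1286, 0.1187]
tool_rot: [0.723, -0.691, -0.001, 0.001]
force: [-4.9, 0.5, 2.7]
finger_gap: 0.439
```

```bash
python3 -c "
from h import *
s=st();p=eyes.read_camera('side');a=p['frame'][120:330,150:450];cv2.imwrite('pics/s2.png',cv2.resize(a[:,:,::-1],None,fx=2.6,fy=2.6))"
```

```text
8.75 pos [0.5043 0.1286 0.1187] xang -87.37 F [-4.92  0.46  2.65] T [0.0294 0.5754 0.0423] gap 0.439 q [ 1.070e-01 -1.000e-03  1.997e+00  0.000e+00  1.147e+00  1.632e+00]
```

View pics/s2.png

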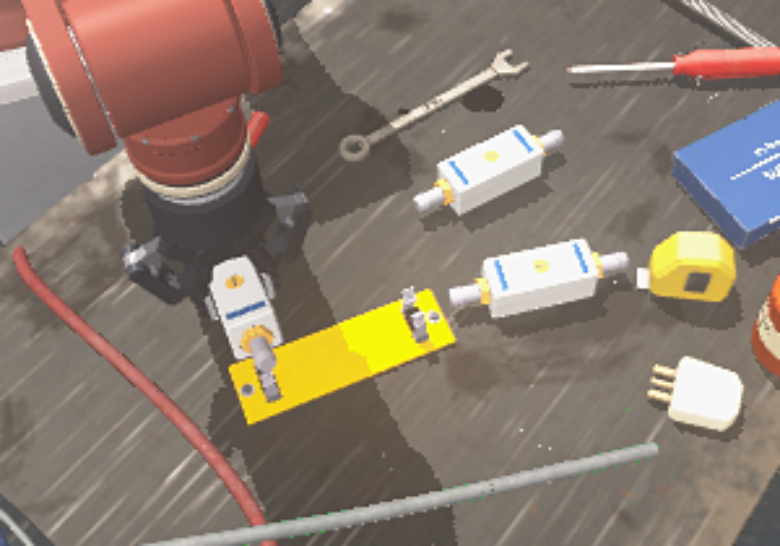

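The side view shows valve A's tail resting across the lower clip at pixel (265,360), with the valve tipping. I lift it, then measure tilt and moment.

Request:
apply_moves(
  series=[
    [0, 0, -0.02, 0],
    [0, 0, -0.03, 0],
    [0, 0, 0, 0],
    [0, 0, 0, 0],
    [0, 0, 0, 0],
  ],
)

```text
clock: 9.3
position: [0.5039, 0.1284, 0.1671]
tool_rot: [0.723, -0.691, -0.001, 0.001]
force: [-0.4, -0.3, -3.4]
finger_gap: 0.439
```

```bash
cat >> h.py <<'E'
def tilt():
    s=observe();p=eyes.read_camera('wrist');w=cloud(p,s)
    t=((w-s['position'])@R.from_quat(s['tool_rot']).as_matrix()).reshape(-1,3)
    k=(abs(t[:,0])<.009)&(t[:,1]>-.042)&(t[:,1]<-.014)&(t[:,2]>.02)&(t[:,2]<.075);q=t[k]
    c=np.polyfit(q[:,1],q[:,2],1);r=q[:,2]-np.polyval(c,q[:,1]);g=abs(r)<.002;c=np.polyfit(q[g,1],q[g,2],1)
    k=(abs(t[:,0])<.014)&(t[:,1]<-.02)&(t[:,1]>-.12)&(t[:,2]<.1)
    print('n',g.sum(),'tilt',np.arctan(c[0]).round(3),'topz@0',c[1].round(4),'tail end y',np.nanmin(t[k,1]).round(4))
E
python3 -c "
from h import *
tilt();mom(16)"
```

```text
n 1609 tilt 0.16 topz@0 0.0479 tail end y -0.0759
t 10.15 Mtool [-0.0111  0.0041  0.0099] sd [0.025  0.0311 0.0294] Ftool [0.04 0.08 3.88]
```

Request:
apply_moves(
  series=[
    [0, -0.007, 0.02, 0],
    [0, 0, 0.018, 0],
    [0, 0, 0.004, 0],
    [0, 0, 0.004, 0],
    [0, 0, 0.004, 0],
    [0, 0, 0.003, 0],
    [0, 0, 0, 0],
  ],
)

```text
clock: 10.85
position: [0.5133, 0.1291, 0.1187]
tool_rot: [0.723, -0.691, 0.001, -0.001]
force: [-2.5, -0.3, 6.1]
finger_gap: 0.44
```

```bash
python3 -c "
from h import *
st();tilt()"
```

```text
10.85 pos [0.5133 0.1291 0.1187] xang -87.37 F [-2.54 -0.35  6.06] T [-0.1444  0.297   0.0148] gap 0.44 q [ 0.106  0.017  1.979 -0.     1.143  1.631]
n 1313 tilt 0.186 topz@0 0.046 tail end y -0.0756
```

Request:
apply_moves(
  series=[
    [0, 0, 0.003, 0],
    [0, 0, 0.003, 0],
    [0, 0, 0.001, 0],
    [0, 0, 0, 0],
  ],
)

```text
clock: 11.3
position: [0.5122, 0.129, 0.1115]
tool_rot: [0.723, -0.691, -0.0, 0.0]
force: [-9.1, -1.3, 10.0]
finger_gap: 0.442
```

```bash
python3 -c "
from h import *
st();tilt()"
```

```text
11.3 pos [0.5122 0.129  0.1115] xang -87.37 F [-9.09 -1.28  9.99] T [-0.1914  1.0547 -0.0317] gap 0.442 q [ 0.106  0.027  1.982 -0.     1.132  1.631]
n 1061 tilt 0.073 topz@0 0.0367 tail end y -0.0725
```

Request:
apply_moves(
  series=[
    [0, 0.004, -0.02, 0],
    [0, 0, -0.04, 0],
    [0, 0, 0, 0],
    [0, 0, 0, 0],
  ],
)

```text
clock: 11.75
position: [0.5086, 0.1289, 0.1706]
tool_rot: [0.723, -0.691, 0.001, -0.001]
force: [0.3, -0.2, -3.5]
finger_gap: 0.438
```

```bash
python3 -c "
from h import *
st();tilt();p=eyes.read_camera('wrist');save(p,'w3.png')"
```

```text
11.75 pos [0.5086 0.1289 0.1706] xang -87.37 F [ 0.35 -0.21 -3.51] T [ 0.0094 -0.0059 -0.0294] gap 0.438 q [ 0.106 -0.066  1.963  0.     1.242  1.631]
n 1078 tilt 0.084 topz@0 0.0372 tail end y -0.0724
```

View pics/w3.png

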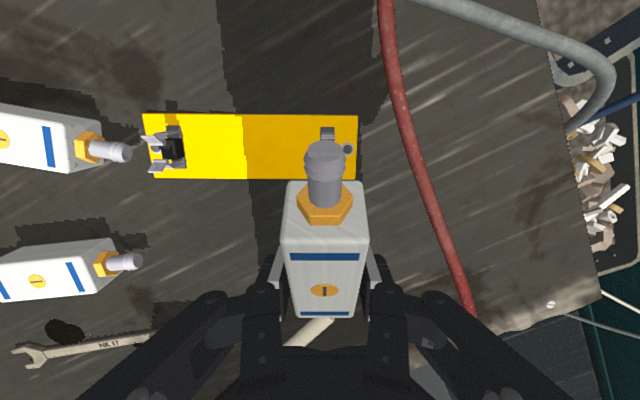

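Request:
apply_moves(
  series=[
    [0, 0.0225, 0.025, 0],
    [0, 0, 0.025, 0],
    [0, 0, 0.005, 0],
    [0, 0, 0.005, 0],
    [0, 0, 0.005, 0],
    [0, 0, 0.004, 0],
    [0, 0, 0.004, 0],
    [0, 0, 0, 0],
  ],
)

```text
clock: 12.65
position: [0.4901, 0.1279, 0.1004]
tool_rot: [0.723, -0.691, 0.004, -0.004]
force: [4.8, 0.4, 3.8]
finger_gap: 0.445
```

```bash
python3 -c "
from h import *
st();tilt()"
```

```text
12.65 pos [0.4901 0.1279 0.1004] xang -87.38 F [4.76 0.36 3.76] T [-0.149  -0.6201  0.0062] gap 0.445 q [ 1.090e-01 -1.100e-02  2.043e+00 -1.000e-03  1.098e+00  1.634e+00]
n 1226 tilt 0.114 topz@0 0.043 tail end y -0.1122
```

```bash
python3 -c "
from h import *
p=eyes.read_camera('side');q=eyes.read_camera('wrist')
a=cv2.resize(p['frame'][170:300,180:320],None,fx=2.85,fy=2.85)
b=q['frame'][:370,150:560]
h=min(len(a),len(b));cv2.imwrite('pics/s3.png',np.hstack([a[:h],b[:h]])[:,:,::-1]);print(h)"
```

```text
370
```

View pics/s3.png

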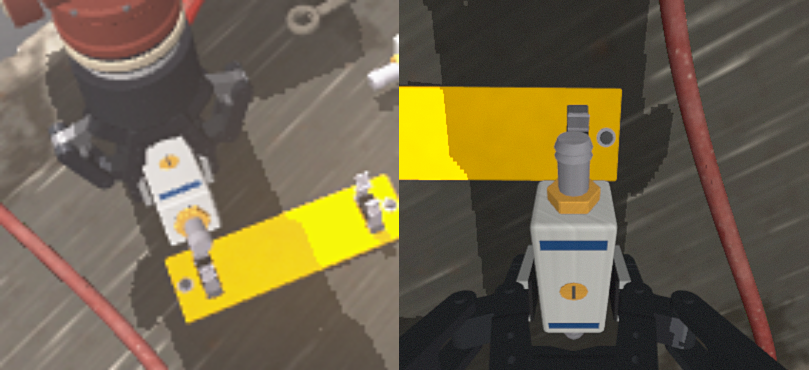

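Request:
apply_moves(
  series=[
    [0, 0, 0.004, 0],
    [0, 0, 0.004, 0],
    [0, 0, 0.003, 0],
    [0, 0, 0, 0],
  ],
)

```text
clock: 13.2
position: [0.4929, 0.1282, 0.0958]
tool_rot: [0.723, -0.69, 0.005, -0.005]
force: [-9.9, -4.2, 41.6]
finger_gap: 0.442
```

```bash
python3 -c "
from h import *
st();tilt()"
```

```text
13.2 pos [0.4929 0.1282 0.0958] xang -87.34 F [-9.87 -4.23 41.61] T [-0.6591  1.384   0.0981] gap 0.442 q [ 1.090e-01  1.000e-03  2.040e+00 -2.000e-03  1.086e+00  1.634e+00]
n 1229 tilt 0.071 topz@0 0.0399 tail end y -0.12
```

Request:
apply_moves(
  series=[
    [0, 0, -0.02, 0],
    [0, 0, -0.04, 0],
    [0, 0.03, -0.03, 0],
    [0, 0.05, 0, 0],
    [0, 0.05, 0, 0],
    [0, 0.05, 0, 0],
    [0, 0.04, 0, 0],
  ],
)

```text
clock: 13.95
position: [0.2638, 0.1176, 0.174]
tool_rot: [0.723, -0.691, -0.001, 0.001]
force: [-0.3, 0.8, -2.1]
finger_gap: 0.441
```

```bash
python3 -c "
from h import *
s=st();print(s['tool_rot']);tilt()"
```

```text
13.95 pos [0.2638 0.1176 0.174 ] xang -87.38 F [-0.25  0.77 -2.08] T [-0.0269  0.0606  0.0107] gap 0.441 q [ 1.590e-01 -8.580e-01  2.495e+00  1.000e-03  1.507e+00  1.684e+00]
[ 0.72309321 -0.6907492  -0.00100011  0.00086955]
n 1243 tilt 0.069 topz@0 0.0398 tail end y -0.0738
```

Request:
apply_moves(
  series=[
    [0, 0.03, 0, 0],
    [0, 0.03, 0, 0],
    [0, 0, 0, 0],
  ],
)

```text
clock: 14.3
position: [0.2238, 0.1255, 0.1608]
tool_rot: [0.724, -0.69, -0.002, 0.006]
force: [0.2, 0.5, -4.2]
finger_gap: 0.438
```

```bash
python3 -c "
from h import *
s=st();print(s['tool_rot'])
Rm=R.from_quat(s['tool_rot']).as_matrix();print('tool z',Rm[:,2].round(3))"
```

```text
14.3 pos [0.2238 0.1255 0.1608] xang -87.26 F [ 0.19  0.46 -4.24] T [-0.0153 -0.0824 -0.0209] gap 0.438 q [ 0.221 -1.01   2.583 -0.003  1.582  1.743]
[ 0.72379075 -0.68998589 -0.0022301   0.0064384 ]
tool z [-0.012 -0.006 -1.   ]
```

Request:
apply_moves(
  series=[
    [0, -0.03, -0.01, 0],
    [0, -0.05, 0, 0],
    [0, -0.05, 0, 0],
    [0, -0.05, 0, 0],
    [0, -0.05, 0, 0],
    [0, 0, 0, 0],
    [0, 0, 0, 0],
    [0, 0, 0, 0],
    [0, 0, 0, 0],
  ],
)

```text
clock: 15.2
position: [0.444, 0.1351, 0.1694]
tool_rot: [0.723, -0.691, -0.002, 0.006]
force: [0.4, 0.6, -3.5]
finger_gap: 0.442
```

```bash
python3 -c "
from h import *
st();mom(16)
w=np.load('w1.npy');print('marker tip w1',w[278:288,292:302].reshape(-1,3)[::25].round(3))
p=eyes.read_camera('side');v=cloud(p)
for m in eyes.mark_of(p,'marker')[:2]: print(m, v[int(m['pixel'][1]),int(m['pixel'][0])])
"
```

```text
15.2 pos [0.444  0.1351 0.1694] xang -87.36 F [ 0.4   0.63 -3.47] T [ 0.0121 -0.0443 -0.0586] gap 0.442 q [ 0.137 -0.213  2.096 -0.005  1.27   1.663]
t 16.0 Mtool [ 0.0311 -0.0067 -0.0077] sd [0.0294 0.0185 0.0288] Ftool [-0.03 -0.17  3.93]
marker tip w1 [[0.385 0.133 0.011]
 [0.39  0.129 0.011]
 [0.384 0.128 0.014]
 [0.389 0.126 0.015]]
```

Request:
apply_moves(
  series=[
    [0, 0.05, 0, 0],
    [0, 0.04, 0, 0],
    [0, 0.032, 0, 0],
    [0, 0.024, 0, 0],
    [0, 0.016, 0, 0],
    [0, 0.009, 0, 0],
    [0, 0.004, 0, 0],
    [0, 0, 0, 0],
    [0, 0, 0, 0],
  ],
)

```text
clock: 17.0
position: [0.2704, 0.1271, 0.1713]
tool_rot: [0.723, -0.691, -0.002, 0.007]
force: [0.3, 0.9, -4.3]
finger_gap: 0.444
```

```bash
python3 -c "
from h import *
st();mom(16);tilt()"
```

```text
17.0 pos [0.2704 0.1271 0.1713] xang -87.38 F [ 0.32  0.86 -4.31] T [-0.041  -0.0007  0.0305] gap 0.444 q [ 0.192 -0.795  2.469 -0.005  1.48   1.717]
t 17.8 Mtool [ 0.0333 -0.0076  0.0144] sd [0.0273 0.0373 0.0215] Ftool [-0.09  0.12  3.81]
n 1230 tilt 0.071 topz@0 0.0398 tail end y -0.0738
```

Request:
apply_moves(
  series=[
    [-0.017, -0.035, 0, 0],
    [-0.017, -0.035, 0, 0],
    [-0.017, -0.035, 0, 0],
    [-0.017, -0.035, 0.01, 0],
    [-0.017, -0.034, 0.02, 0],
    [0, 0, 0.03, 0],
    [0, 0, 0.02, 0],
    [0, 0, 0.007, 0],
    [0, 0, 0.004, 0],
    [0, 0, 0.003, 0],
    [0, 0, 0, 0],
  ],
)

```text
clock: 18.95
position: [0.4433, 0.2201, 0.0812]
tool_rot: [0.723, -0.691, 0.0, 0.005]
force: [-9.6, -8.2, 31.6]
finger_gap: 0.438
```

```bash
python3 -c "
from h import *
st();tilt()"
```

```text
18.95 pos [0.4433 0.2201 0.0812] xang -87.36 F [-9.64 -8.2  31.63] T [-0.9549  1.5712 -0.0902] gap 0.438 q [ 0.312  0.004  2.066 -0.005  1.08   1.84 ]
n 2224 tilt -0.004 topz@0 0.0429 tail end y -0.12
```

Request:
apply_moves(
  series=[
    [0, 0, 0, 0],
    [0, 0, -0.004, 0],
    [0, 0, -0.004, 0],
    [0, 0.015, -0.001, 0],
    [0, 0.014, 0, 0],
    [0, 0, 0, 0],
  ],
  gripper=80,
)

```text
clock: 19.6
position: [0.4085, 0.2179, 0.0831]
tool_rot: [0.723, -0.69, -0.003, 0.008]
force: [0.7, 0.4, -0.0]
finger_gap: 0.685
```

Request:
apply_moves(
  series=[
    [0, 0, 0, 0],
    [0, 0, 0, 0],
    [0, 0, 0, 0],
    [0, 0, 0, 0],
    [0, 0, -0.02, 0],
    [0, 0, -0.02, 0],
    [0, 0, 0, 0],
  ],
  gripper=255,
)

```text
clock: 20.3
position: [0.4119, 0.2187, 0.1255]
tool_rot: [0.723, -0.691, -0.001, 0.005]
force: [1.0, 0.2, -4.1]
finger_gap: 0.443
```

```bash
python3 -c "
from h import *
st();tilt()"
```

```text
20.3 pos [0.4119 0.2187 0.1255] xang -87.38 F [ 0.99  0.25 -4.08] T [-0.0027  0.0383 -0.0067] gap 0.443 q [ 0.33  -0.143  2.117 -0.003  1.177  1.856]
n 2090 tilt 0.016 topz@0 0.0462 tail end y -0.1074
```

Request:
apply_moves(
  series=[
    [0, 0, 0, 0],
    [0, 0, 0, 0],
  ],
  gripper=146,
)

```text
clock: 20.55
position: [0.4094, 0.2179, 0.122]
tool_rot: [0.723, -0.691, -0.003, 0.008]
force: [0.5, 0.2, -4.0]
finger_gap: 0.439
```

```bash
python3 -c "
from h import *
st();tilt()"
```

```text
20.55 pos [0.4094 0.2179 0.122 ] xang -87.38 F [ 0.48  0.22 -3.97] T [ 0.0016  0.0498 -0.0205] gap 0.439 q [ 0.33  -0.14   2.122 -0.003  1.177  1.856]
n 2094 tilt 0.015 topz@0 0.0461 tail end y -0.1076
```

Request:
apply_moves(
  series=[
    [0, 0, 0, 0],
    [0, 0, 0, 0],
  ],
  gripper=144,
)

```text
clock: 20.8
position: [0.4102, 0.2182, 0.1232]
tool_rot: [0.723, -0.691, -0.002, 0.007]
force: [-0.2, 0.5, -3.9]
finger_gap: 0.439
```

```bash
python3 -c "
from h import *
st();tilt()"
```

```text
20.8 pos [0.4102 0.2182 0.1232] xang -87.38 F [-0.24  0.45 -3.91] T [-0.0119  0.1416 -0.0018] gap 0.439 q [ 0.33  -0.141  2.12  -0.003  1.177  1.856]
n 2096 tilt 0.018 topz@0 0.0462 tail end y -0.1075
```

Request:
apply_moves(
  series=[
    [0, 0, 0, 0],
    [0, 0, 0, 0],
  ],
  gripper=143,
)

```text
clock: 21.05
position: [0.4105, 0.2183, 0.1237]
tool_rot: [0.723, -0.691, -0.002, 0.007]
force: [0.3, -0.1, -4.1]
finger_gap: 0.442
```

```bash
python3 -c "
from h import *
st();tilt()"
```

```text
21.05 pos [0.4105 0.2183 0.1237] xang -87.37 F [ 0.28 -0.12 -4.12] T [-0.0214  0.1012 -0.0335] gap 0.442 q [ 0.33  -0.141  2.12  -0.003  1.177  1.856]
n 2097 tilt 0.014 topz@0 0.0461 tail end y -0.1076
```

Request:
apply_moves(
  series=[
    [0, 0, 0, 0],
  ],
  gripper=142,
)

```text
clock: 21.2
position: [0.4106, 0.2184, 0.1238]
tool_rot: [0.723, -0.691, -0.002, 0.007]
force: [-1.1, 0.1, -4.7]
finger_gap: 0.443
```

Request:
apply_moves(
  series=[
    [0, 0, 0, 0],
  ],
  gripper=141,
)

```text
clock: 21.3
position: [0.411, 0.2185, 0.1245]
tool_rot: [0.723, -0.691, -0.002, 0.006]
force: [-0.0, -1.1, -1.0]
finger_gap: 0.45
```

```bash
python3 -c "
from h import *
st();tilt()"
```

```text
21.3 pos [0.411  0.2185 0.1245] xang -87.37 F [-0.05 -1.08 -1.  ] T [-0.0488 -0.0133  0.0164] gap 0.45 q [ 0.33  -0.142  2.119 -0.003  1.177  1.856]Traceback (most recent call last):
  File "<string>", line 3, in <module>
    st();tilt()
         ~~~~^^
  File "h.py", line 42, in tilt
    c=np.polyfit(q[:,1],q[:,2],1);r=q[:,2]-np.polyval(c,q[:,1]);g=abs(r)<.002;c=np.polyfit(q[g,1],q[g,2],1)
    raise TypeError("expected non-empty vector for x")
TypeError: expected non-empty vector for x
```

Request:
apply_moves(
  series=[
    [0, 0, 0, 0],
  ],
  gripper=140,
)

```text
clock: 21.45
position: [0.4111, 0.2186, 0.1246]
tool_rot: [0.723, -0.691, -0.002, 0.006]
force: [-0.0, 0.4, 0.2]
finger_gap: 0.452
```

```bash
python3 -c "
from h import *
st();tilt()"
```

```text
21.45 pos [0.4111 0.2186 0.1246] xang -87.37 F [-0.05  0.42  0.16] T [-0.0599  0.0446  0.0006] gap 0.452 q [ 0.33  -0.142  2.118 -0.003  1.177  1.856]Traceback (most recent call last):
  File "<string>", line 3, in <module>
    st();tilt()
         ~~~~^^
  File "h.py", line 42, in tilt
    c=np.polyfit(q[:,1],q[:,2],1);r=q[:,2]-np.polyval(c,q[:,1]);g=abs(r)<.002;c=np.polyfit(q[g,1],q[g,2],1)
    raise TypeError("expected non-empty vector for x")
TypeError: expected non-empty vector for x
```

Request:
apply_moves(
  series=[
    [0, 0, -0.04, 0],
    [0, 0.04, -0.04, 0],
    [0, 0, 0, 0],
  ],
  gripper=60,
)

```text
clock: 21.8
position: [0.3772, 0.2184, 0.2067]
tool_rot: [0.723, -0.69, 0.001, 0.001]
force: [0.5, 0.6, -0.0]
finger_gap: 0.762
```

```bash
cat >> h.py <<'E'
def look(name):
    s=observe();p=eyes.read_camera('wrist');save(p,name+'.png');W=cloud(p,s);w=W.reshape(-1,3)
    P=w[(w[:,2]>.0315)&(w[:,2]<.046)]
    r=.003;o=P[:,:2].min(0);ij=((P[:,:2]-o)/r).astype(int);g=np.zeros(ij.max(0)+1,np.uint8);g[ij[:,0],ij[:,1]]=1
    n,l=cv2.connectedComponents(g);L=l[ij[:,0],ij[:,1]]
    for k in range(1,n):
        q=P[L==k]
        if len(q)>300:
            c,(a,b),t=cv2.minAreaRect(q[:,:2].astype(np.float32)*1000);t=t if a>b else t+90
            print('top c',np.round(c,1),'size',round(max(a,b),1),round(min(a,b),1),'axis deg',round(t,1),'z',q[:,2].mean().round(4))
    return s,p,W
E
python3 -c "
from h import *
st();look('w4')"
```

```text
21.8 pos [0.3772 0.2184 0.2067] xang -87.32 F [ 0.47  0.58 -0.03] T [-0.0059 -0.0304 -0.0365] gap 0.762 q [ 3.550e-01 -3.470e-01  2.136e+00 -2.000e-03  1.354e+00  1.879e+00]
top c [429.  219.3] size 93.5 38.1 axis deg 2.1 z 0.0379
top c [439.6 370.4] size 93.9 38.1 axis deg 99.0 z 0.0378
```

View pics/w4.png

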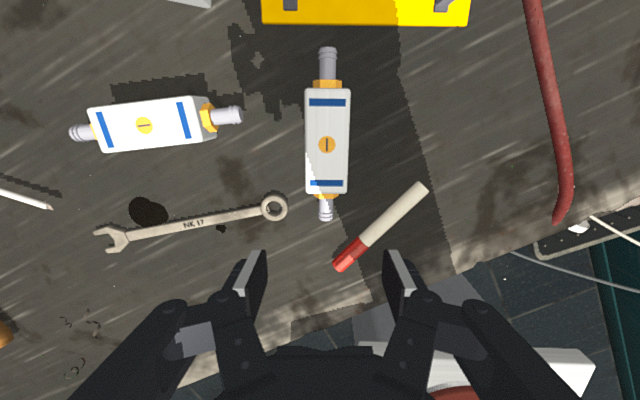

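A lies flat and undisturbed at pixel (326,145). B is at (145,125) and the marker at (385,225). A straight grip of the body will not tip it, so I will take the near tail and raise that end.

Request:
apply_moves(
  series=[
    [0.001, 0.014, 0.045, 0],
    [0, 0, 0.045, 0],
    [0, 0, 0.03, 0],
    [0, 0, 0.008, 0],
    [0, 0, 0, 0],
  ],
  gripper=150,
)

```text
clock: 22.35
position: [0.3601, 0.2145, 0.0717]
tool_rot: [0.723, -0.691, -0.003, 0.01]
force: [-6.8, -3.2, 11.6]
finger_gap: 0.407
```

Request:
apply_moves(
  series=[
    [0, 0, 0, 0],
    [0, 0, 0, 0],
    [0, 0, 0, 0],
    [0, 0, 0, 0],
  ],
  gripper=255,
)

```text
clock: 22.75
position: [0.362, 0.2159, 0.0729]
tool_rot: [0.723, -0.691, -0.002, 0.005]
force: [-1.3, 3.4, 8.9]
finger_gap: 0.152
```

```bash
python3 -c "
from h import *
st()"
```

```text
22.75 pos [0.362  0.2159 0.0729] xang -87.42 F [-1.28  3.44  8.92] T [0.6383 0.1921 0.0338] gap 0.152 q [ 0.361 -0.165  2.241 -0.     1.077  1.886]
```

Request:
apply_moves(
  series=[
    [0, 0, -0.01, 0],
    [0, 0, -0.015, 0],
    [0, 0, -0.015, 0],
    [0, 0, -0.015, 0],
    [0, 0, 0, 0],
  ],
)

```text
clock: 23.25
position: [0.3617, 0.2151, 0.1276]
tool_rot: [0.723, -0.691, -0.002, 0.006]
force: [0.3, -0.4, -1.9]
finger_gap: 0.153
```

```bash
cat >> h.py <<'E'
def tilt2(lo=-.1,hi=-.03):
    s=observe();p=eyes.read_camera('wrist');w=cloud(p,s)
    t=((w-s['position'])@R.from_quat(s['tool_rot']).as_matrix()).reshape(-1,3)
    q=t[(abs(t[:,0])<.015)&(t[:,1]>lo)&(t[:,1]<hi)&(t[:,2]>.0)&(t[:,2]<.12)]
    b=np.arange(lo,hi,.005);pr=[(y,np.percentile(q[abs(q[:,1]-y)<.003,2],20)) for y in b if (abs(q[:,1]-y)<.003).sum()>5]
    print(np.round(pr,3).tolist())
E
python3 -c "
from h import *
st();tilt2(-.16)"
```

```text
23.25 pos [0.3617 0.2151 0.1276] xang -87.39 F [ 0.31 -0.37 -1.91] T [0.0237 0.1214 0.0233] gap 0.153 q [ 3.600e-01 -2.710e-01  2.221e+00 -2.000e-03  1.205e+00  1.887e+00]
[[-0.135, 0.115], [-0.13, 0.112], [-0.125, 0.11], [-0.12, 0.108], [-0.115, 0.105], [-0.11, 0.088], [-0.105, 0.086], [-0.1, 0.083], [-0.095, 0.081], [-0.09, 0.078], [-0.085, 0.076], [-0.08, 0.073], [-0.075, 0.07], [-0.07, 0.067], [-0.065, 0.065], [-0.06, 0.063], [-0.055, 0.06], [-0.05, 0.058], [-0.045, 0.055], [-0.04, 0.052], [-0.035, 0.05]]
```

Request:
apply_moves(
  series=[
    [0, 0, -0.015, 0],
    [0, 0, -0.015, 0],
    [0, 0, 0, 0],
    [0, 0, 0, 0],
    [0, 0, 0, 0],
    [0, 0, 0.02, 0],
    [0, 0, 0.02, 0],
    [0, 0, 0.02, 0],
    [0, 0, 0.015, 0],
    [0, 0, 0.007, 0],
    [0, 0, 0, 0],
  ],
)

```text
clock: 24.4
position: [0.3603, 0.2146, 0.0742]
tool_rot: [0.723, -0.691, -0.003, 0.008]
force: [-1.4, -0.6, -1.1]
finger_gap: 0.155
```

```bash
python3 -c "
from h import *
st();tilt2(-.16)"
```

```text
24.4 pos [0.3603 0.2146 0.0742] xang -87.36 F [-1.37 -0.59 -1.14] T [-0.0252  0.2061 -0.052 ] gap 0.155 q [ 0.361 -0.171  2.243 -0.003  1.086  1.887]
[[-0.13, 0.072], [-0.125, 0.072], [-0.12, 0.042], [-0.115, 0.042], [-0.11, 0.034], [-0.105, 0.034], [-0.1, 0.034], [-0.095, 0.034], [-0.09, 0.034], [-0.085, 0.034], [-0.08, 0.034], [-0.075, 0.034], [-0.07, 0.034], [-0.065, 0.034], [-0.06, 0.034], [-0.055, 0.035], [-0.05, 0.035], [-0.045, 0.035], [-0.04, 0.035], [-0.035, 0.035]]
```

Request:
apply_moves(
  series=[
    [0, 0, 0, 0],
    [0, 0, 0, 0],
    [0, 0, -0.012, 0],
    [0, -0.027, 0, 0],
    [0, -0.027, 0, 0],
    [0, -0.013, 0, 0],
    [0, 0, 0, 0],
  ],
  gripper=80,
)

```text
clock: 25.15
position: [0.4294, 0.2181, 0.0872]
tool_rot: [0.723, -0.691, -0.002, 0.006]
force: [-0.3, 0.2, -0.5]
finger_gap: 0.686
```

Request:
apply_moves(
  series=[
    [0, 0, 0, 0],
    [0, 0, 0, 0],
    [0, 0, 0, 0],
    [0, 0, 0, 0],
    [0, 0, -0.02, 0],
    [0, 0, -0.03, 0],
    [0, 0, 0, 0],
    [0, 0, 0, 0],
    [0, 0, 0, 0],
  ],
  gripper=255,
)

```text
clock: 26.05
position: [0.4269, 0.2178, 0.1337]
tool_rot: [0.723, -0.691, -0.003, 0.008]
force: [-0.5, 0.5, -2.8]
finger_gap: 0.441
```

```bash
python3 -c "
from h import *
st();mom(14);tilt();tilt2(-.09)"
```

```text
26.05 pos [0.4269 0.2178 0.1337] xang -87.37 F [-0.51  0.51 -2.8 ] T [-0.0349  0.0173  0.0034] gap 0.441 q [ 0.318 -0.118  2.08  -0.003  1.198  1.844]
t 26.75 Mtool [ 0.0086 -0.0137 -0.0064] sd [0.029  0.0275 0.0247] Ftool [-0.04  0.21  3.93]
n 2060 tilt 0.019 topz@0 0.0478 tail end y -0.0781
[[-0.08, 0.059], [-0.075, 0.059], [-0.07, 0.059], [-0.065, 0.059], [-0.06, 0.059], [-0.055, 0.057], [-0.05, 0.055], [-0.045, 0.047], [-0.04, 0.047], [-0.035, 0.046]]
```

Request:
apply_moves(
  series=[
    [0, 0, 0.025, 0],
    [0, 0, 0.015, 0],
    [0, 0, 0.007, 0],
    [0, 0, 0, 0],
  ],
)

```text
clock: 27.25
position: [0.4269, 0.2177, 0.0878]
tool_rot: [0.723, -0.691, -0.003, 0.008]
force: [0.7, -1.0, -3.5]
finger_gap: 0.44
```

Request:
apply_moves(
  series=[
    [0, 0, 0, 0],
    [0, 0, 0, 0],
    [0, 0, -0.03, 0],
    [0, 0, -0.035, 0],
  ],
  gripper=80,
)

```text
clock: 27.65
position: [0.4282, 0.2183, 0.1546]
tool_rot: [0.723, -0.691, -0.002, 0.007]
force: [1.6, 0.4, 0.5]
finger_gap: 0.685
```

```bash
python3 -c "
from h import *
st();rows(.4495,.3045,.145,9,n=12)"
```

```text
27.65 pos [0.4282 0.2183 0.1546] xang -87.38 F [1.57 0.39 0.47] T [ 0.0014 -0.0477  0.0037] gap 0.685 q [ 0.318 -0.147  2.066 -0.003  1.237  1.844]
12 dturn -1.682 q [0.32, -0.15, 2.07, -0.0, 1.24, 1.84]
[[-0.0071, -0.0021, 0.0008, -0.1402], [-0.0067, -0.0031, 0.0008, -0.1402], [-0.0062, -0.004, 0.0008, -0.1402], [-0.0056, -0.0048, 0.0008, -0.1402], [-0.0049, -0.0056, 0.0008, -0.1402], [-0.0041, -0.0062, 0.0008, -0.1402], [-0.0032, -0.0067, 0.0008, -0.1402], [-0.0022, -0.0071, 0.0008, -0.1402], [-0.0012, -0.0073, 0.0008, -0.1402], [-0.0002, -0.0074, 0.0008, -0.1402], [0.0009, -0.0074, 0.0008, -0.1402], [0.0019, -0.0072, 0.0008, -0.1402]]
```

Request:
apply_moves(
  series=[
    [-0.007, -0.002, 0.001, -0.14],
    [-0.0067, -0.003, 0.001, -0.14],
    [-0.0062, -0.004, 0.001, -0.14],
    [-0.0056, -0.005, 0.001, -0.14],
    [-0.005, -0.0056, 0.001, -0.14],
    [-0.004, -0.006, 0.001, -0.14],
    [-0.003, -0.0067, 0.001, -0.14],
    [-0.002, -0.007, 0.001, -0.14],
    [-0.001, -0.0073, 0.001, -0.14],
    [0, -0.0074, 0.001, -0.14],
    [0.001, -0.0074, 0.001, -0.14],
    [0.002, -0.0072, 0, -0.142],
  ],
  gripper=140,
)

```text
clock: 28.85
position: [0.4515, 0.3048, 0.1437]
tool_rot: [0.997, 0.081, -0.005, 0.002]
force: [-0.1, 0.4, 0.5]
finger_gap: 0.448
```

```bash
python3 -c "
from h import *
st();look('w5');rows(.4495,.3045,.078,9)"
```

```text
28.85 pos [0.4515 0.3048 0.1437] xang 9.33 F [-0.1   0.42  0.53] T [-0.0445  0.0598  0.0033] gap 0.448 q [ 4.570e-01  2.400e-02  1.924e+00 -1.000e-03  1.205e+00  2.950e-01]
top c [439.4 374.7] size 92.4 38.3 axis deg 99.0 z 0.0378
top c [451.1 219.7] size 45.9 38.8 axis deg 3.1 z 0.0374
top c [559.6 366.1] size 94.9 39.1 axis deg 82.3 z 0.0375
top c [589.1 459.4] size 32.0 9.9 axis deg 149.7 z 0.0366
2 dturn 0.01 q [0.46, 0.02, 1.92, -0.0, 1.2, 0.29]
[[-0.0012, 0.0003, 0.033, 0.0048], [-0.0012, 0.0003, 0.033, 0.0048]]
```

Request:
apply_moves(
  series=[
    [-0.001, -0.001, 0.03, 0],
    [0, -0.001, 0.03, 0],
    [0, 0, 0.006, 0],
    [0, 0, 0, 0],
  ],
)

```text
clock: 29.3
position: [0.4481, 0.3051, 0.0757]
tool_rot: [0.997, 0.078, -0.007, 0.003]
force: [-0.2, 0.1, 0.2]
finger_gap: 0.449
```

Request:
apply_moves(
  series=[
    [0, 0, 0, 0],
    [0, 0, 0, 0],
    [0, 0, 0, 0],
    [0, 0, 0, 0],
    [0, 0, -0.015, 0],
    [0, 0, -0.02, 0],
    [0, 0, -0.02, 0],
  ],
  gripper=255,
)

```text
clock: 30.0
position: [0.4481, 0.3053, 0.1312]
tool_rot: [0.997, 0.079, -0.008, 0.004]
force: [0.4, -0.4, -4.1]
finger_gap: 0.152
```

```bash
python3 -c "
from h import *
st();tilt2(-.16)"
```

```text
30.0 pos [0.4481 0.3053 0.1312] xang 9.01 F [ 0.43 -0.42 -4.07] T [-0.2357 -0.1018 -0.0225] gap 0.152 q [ 4.610e-01  3.800e-02  1.933e+00 -1.000e-03  1.187e+00  3.040e-01]
[[-0.13, 0.116], [-0.125, 0.115], [-0.12, 0.113], [-0.115, 0.11], [-0.11, 0.102], [-0.105, 0.09], [-0.1, 0.088], [-0.095, 0.086], [-0.09, 0.083], [-0.085, 0.081], [-0.08, 0.078], [-0.075, 0.075], [-0.07, 0.073], [-0.065, 0.07], [-0.06, 0.068], [-0.055, 0.066], [-0.05, 0.063], [-0.045, 0.061], [-0.04, 0.058], [-0.035, 0.055]]
```

Request:
apply_moves(
  series=[
    [0, 0, 0, 0],
    [0, 0, 0, 0],
    [0, 0, 0, 0],
    [0, 0, 0.02, 0],
    [0, 0, 0.02, 0],
    [0, 0, 0.01, 0],
    [0, 0, 0.005, 0],
    [0, 0, 0, 0],
  ],
)

```text
clock: 30.85
position: [0.4484, 0.3052, 0.0768]
tool_rot: [0.997, 0.079, -0.008, 0.004]
force: [-4.5, -4.2, 8.7]
finger_gap: 0.153
```

Request:
apply_moves(
  series=[
    [0, 0, 0, 0],
    [0, 0, 0, 0],
    [0, 0, -0.011, 0],
    [0, -0.027, 0, 0],
    [0, -0.027, 0, 0],
    [0, -0.012, 0, 0],
    [0, 0, 0, 0],
  ],
  gripper=80,
)

```text
clock: 31.55
position: [0.4381, 0.3718, 0.0872]
tool_rot: [0.997, 0.079, -0.006, 0.003]
force: [-0.5, 0.1, 0.2]
finger_gap: 0.683
```

Request:
apply_moves(
  series=[
    [0, 0, 0, 0],
    [0, 0, 0, 0],
    [0, 0, 0, 0],
    [0, 0, 0, 0],
    [0, 0, -0.02, 0],
    [0, 0, -0.02, 0],
    [0, 0, 0, 0],
    [0, 0, 0, 0],
    [0, 0, 0, 0],
  ],
  gripper=255,
)

```text
clock: 32.45
position: [0.4378, 0.3701, 0.1247]
tool_rot: [0.997, 0.078, -0.008, 0.004]
force: [-0.3, -0.1, -3.9]
finger_gap: 0.443
```

```bash
python3 -c "
from h import *
st();mom(18);tilt()"
```

```text
32.45 pos [0.4378 0.3701 0.1247] xang 8.98 F [-0.29 -0.06 -3.9 ] T [-0.0307 -0.0145  0.0045] gap 0.443 q [5.720e-01 1.180e-01 1.861e+00 1.000e-03 1.180e+00 4.150e-01]
t 33.35 Mtool [ 0.0212  0.0156 -0.006 ] sd [0.0285 0.0357 0.0436] Ftool [-0.08  0.11  3.59]
n 2031 tilt 0.012 topz@0 0.0489 tail end y -0.0771
```

Request:
apply_moves(
  series=[
    [0, 0, 0.02, 0],
    [0, 0, 0.012, 0],
    [0, 0, 0.005, 0],
    [0, 0, 0, 0],
  ],
)

```text
clock: 33.8
position: [0.4375, 0.3702, 0.0884]
tool_rot: [0.997, 0.078, -0.008, 0.004]
force: [-0.2, 0.2, -5.0]
finger_gap: 0.441
```

Request:
apply_moves(
  series=[
    [0, 0, 0, 0],
    [0, 0, 0, 0],
    [0, 0, -0.03, 0],
    [0, 0, -0.03, 0],
  ],
  gripper=80,
)

```text
clock: 34.2
position: [0.439, 0.3711, 0.1508]
tool_rot: [0.997, 0.078, -0.007, 0.003]
force: [0.4, 0.5, 0.2]
finger_gap: 0.686
```

```bash
python3 -c "
from h import *
st();rows(.5504,.2996,.145,-7.5,n=4)"
```

```text
34.2 pos [0.439  0.3711 0.1508] xang 8.99 F [0.41 0.5  0.19] T [ 0.0105 -0.0878 -0.0146] gap 0.686 q [5.720e-01 8.500e-02 1.847e+00 1.000e-03 1.224e+00 4.150e-01]
4 dturn 0.288 q [0.57, 0.09, 1.85, 0.0, 1.22, 0.41]
[[0.0247, 0.022, 0.0014, 0.072], [0.0262, 0.0202, 0.0014, 0.072], [0.0276, 0.0182, 0.0014, 0.072], [0.0289, 0.0162, 0.0014, 0.072]]
```

Request:
apply_moves(
  series=[
    [0.0247, 0.022, 0.001, 0.072],
    [0.0262, 0.02, 0.001, 0.072],
    [0.0276, 0.018, 0.001, 0.072],
    [0.029, 0.016, 0.001, 0.072],
    [0, 0, 0, 0],
  ],
  gripper=140,
)

```text
clock: 34.7
position: [0.5542, 0.2985, 0.1469]
tool_rot: [0.998, -0.068, -0.004, 0.003]
force: [-0.1, 0.3, 0.4]
finger_gap: 0.454
```

```bash
python3 -c "
from h import *
st();look('w6')"
```

```text
34.7 pos [0.5542 0.2985 0.1469] xang -7.76 F [-0.14  0.32  0.36] T [-0.0227  0.0144 -0.0321] gap 0.454 q [ 0.377  0.209  1.717 -0.003  1.226  0.513]
top c [398.1 232.9] size 43.3 17.5 axis deg 32.2 z 0.0368
top c [437.6 369.7] size 98.5 39.7 axis deg 98.9 z 0.0377
top c [560.3 367.6] size 94.2 38.1 axis deg 82.3 z 0.0379
```

Request:
apply_moves(
  series=[
    [-0.003, -0.001, 0.032, 0],
    [0, 0, 0.03, 0],
    [0, 0, 0.007, 0],
    [0, 0, 0, 0],
  ],
)

```text
clock: 35.15
position: [0.5454, 0.3013, 0.0749]
tool_rot: [0.998, -0.065, -0.007, 0.004]
force: [-0.3, 0.6, 0.6]
finger_gap: 0.453
```

Request:
apply_moves(
  series=[
    [0, 0, 0, 0],
    [0, 0, 0, 0],
    [0, 0, 0, 0],
    [0, 0, 0, 0],
    [0, 0, -0.015, 0],
    [0, 0, -0.02, 0],
    [0, 0, -0.02, 0],
    [0, 0, 0, 0],
  ],
  gripper=255,
)

```text
clock: 35.95
position: [0.5485, 0.3019, 0.1339]
tool_rot: [0.998, -0.065, -0.004, 0.003]
force: [0.2, 0.4, -3.0]
finger_gap: 0.152
```

```bash
python3 -c "
from h import *
st();tilt2(-.16)"
```

```text
35.95 pos [0.5485 0.3019 0.1339] xang -7.49 F [ 0.16  0.4  -2.97] T [-0.2644 -0.0595  0.0112] gap 0.152 q [ 0.385  0.217  1.73  -0.002  1.204  0.517]
[[-0.135, 0.084], [-0.13, 0.083], [-0.125, 0.082], [-0.12, 0.081], [-0.115, 0.075], [-0.11, 0.065], [-0.105, 0.064], [-0.1, 0.063], [-0.095, 0.062], [-0.09, 0.061], [-0.085, 0.059], [-0.08, 0.058], [-0.075, 0.057], [-0.07, 0.055], [-0.065, 0.054], [-0.06, 0.053], [-0.055, 0.052], [-0.05, 0.051], [-0.045, 0.05], [-0.04, 0.048], [-0.035, 0.047]]
```

Request:
apply_moves(
  series=[
    [0, 0, -0.045, 0],
    [0, 0, 0.02, 0],
    [0, 0, -0.03, 0],
    [0, 0, 0, 0],
  ],
)

```text
clock: 36.4
position: [0.5489, 0.302, 0.1875]
tool_rot: [0.998, -0.065, -0.004, 0.003]
force: [2.1, 0.5, -3.1]
finger_gap: 0.152
```

```bash
python3 -c "
from h import *
st();tilt2(-.16)"
```

```text
36.4 pos [0.5489 0.302  0.1875] xang -7.51 F [ 2.15  0.49 -3.11] T [-0.1277 -0.1175 -0.0257] gap 0.152 q [ 0.385  0.157  1.701 -0.002  1.294  0.517]
[[-0.06, 0.118], [-0.055, 0.112], [-0.05, 0.103], [-0.045, 0.095], [-0.04, 0.087], [-0.035, 0.078]]
```

Request:
apply_moves(
  series=[
    [-0.016, -0.025, -0.01, 0],
    [-0.016, -0.026, 0, 0],
    [0, 0, 0.015, 0],
    [0, 0.012, 0.012, 0],
    [0, 0.012, 0.012, 0],
    [0, 0.01, 0.013, 0],
    [0, 0.009, 0.015, 0],
    [0, 0.008, 0.015, 0],
    [0, 0.006, 0.015, 0],
    [0, 0.004, 0.015, 0],
    [0, 0, 0, 0],
  ],
)

```text
clock: 37.55
position: [0.513, 0.2949, 0.082]
tool_rot: [0.998, -0.066, -0.007, 0.004]
force: [1.6, -1.2, -2.0]
finger_gap: 0.153
```

```bash
python3 -c "
from h import *
st();tilt2(-.16)"
```

```text
37.55 pos [0.513  0.2949 0.082 ] xang -7.54 F [ 1.61 -1.19 -2.  ] T [-0.2415 -0.0576 -0.0993] gap 0.153 q [ 3.960e-01  2.200e-01  1.829e+00 -1.000e-03  1.110e+00  5.280e-01]
[[-0.13, 0.08], [-0.125, 0.056], [-0.12, 0.051], [-0.115, 0.044], [-0.11, 0.042], [-0.105, 0.042], [-0.1, 0.042], [-0.095, 0.042], [-0.09, 0.042], [-0.085, 0.042], [-0.08, 0.043], [-0.075, 0.042], [-0.07, 0.042], [-0.065, 0.042], [-0.06, 0.043], [-0.055, 0.043], [-0.05, 0.043], [-0.045, 0.043], [-0.04, 0.043], [-0.035, 0.043]]
```

Request:
apply_moves(
  series=[
    [0, 0, 0.002, 0],
    [0, 0, 0, 0],
    [0, 0, 0, 0],
  ],
  gripper=80,
)

```text
clock: 37.9
position: [0.5135, 0.2958, 0.0824]
tool_rot: [0.998, -0.065, -0.006, 0.004]
force: [0.3, 0.2, -0.3]
finger_gap: 0.653
```

Request:
apply_moves(
  series=[
    [0, -0.02, -0.005, 0],
    [0, -0.027, 0, 0],
    [0, -0.021, 0, 0],
    [0, 0, 0, 0],
  ],
)

```text
clock: 38.3
position: [0.523, 0.3651, 0.0875]
tool_rot: [0.998, -0.064, -0.005, 0.003]
force: [0.2, -0.3, -0.3]
finger_gap: 0.684
```

Request:
apply_moves(
  series=[
    [0, 0, 0, 0],
    [0, 0, 0, 0],
    [0, 0, 0, 0],
    [0, 0, 0, 0],
    [0, 0, -0.02, 0],
    [0, 0, -0.02, 0],
    [0, 0, 0, 0],
    [0, 0, 0, 0],
    [0, 0, 0, 0],
  ],
  gripper=255,
)

```text
clock: 39.2
position: [0.5221, 0.3623, 0.1246]
tool_rot: [0.998, -0.066, -0.008, 0.005]
force: [0.6, -0.4, -3.9]
finger_gap: 0.441
```

```bash
python3 -c "
from h import *
st();mom(18);tilt()"
```

```text
39.2 pos [0.5221 0.3623 0.1246] xang -7.53 F [ 0.61 -0.42 -3.88] T [-0.0023  0.0336 -0.0177] gap 0.441 q [ 0.49   0.253  1.706 -0.     1.201  0.621]
t 40.1 Mtool [-0.017   0.0261 -0.0026] sd [0.0327 0.0283 0.0355] Ftool [-0.07 -0.06  3.8 ]
n 2022 tilt 0.015 topz@0 0.049 tail end y -0.0773
```

Request:
apply_moves(
  series=[
    [0, 0, 0.02, 0],
    [0, 0, 0.012, 0],
    [0, 0, 0.005, 0],
    [0, 0, 0, 0],
  ],
)

```text
clock: 40.55
position: [0.5219, 0.3624, 0.0882]
tool_rot: [0.998, -0.065, -0.007, 0.005]
force: [0.0, 0.4, -3.5]
finger_gap: 0.443
```

Request:
apply_moves(
  series=[
    [0, 0, 0, 0],
    [0, 0, 0, 0],
    [0, -0.035, 0, 0],
    [0, -0.031, 0, 0],
    [0, 0, 0.01, 0],
    [0, 0, 0, 0],
  ],
  gripper=80,
)

```text
clock: 41.15
position: [0.531, 0.4284, 0.0788]
tool_rot: [0.998, -0.065, -0.006, 0.004]
force: [0.3, -0.5, -0.5]
finger_gap: 0.684
```

Request:
apply_moves(
  series=[
    [0, 0, 0, 0],
    [0, 0, 0, 0],
    [0, 0, 0, 0],
    [0, 0, 0, 0],
    [0, 0, 0, 0],
    [0, 0, -0.02, 0],
    [0, 0, -0.02, 0],
    [0, 0, -0.015, 0],
    [0, 0, 0, 0],
  ],
  gripper=255,
)

```text
clock: 42.05
position: [0.533, 0.4294, 0.1367]
tool_rot: [0.998, -0.065, -0.004, 0.002]
force: [0.7, 0.3, -3.7]
finger_gap: 0.153
```

```bash
python3 -c "
from h import *
st()
p=eyes.read_camera('side');save(p,'s4.png')
w=cloud(p).reshape(-1,3);w=w[~np.isnan(w).any(1)]
u=np.array([.13,.991]);q=w[:,:2]-[.5221,.3623]
a=q@u;b=q@[.991,-.13]
for y in np.arange(-.07,.05,.01):
    k=(abs(a-y)<.005)&(abs(b)<.02)&(w[:,2]<.15)
    if k.sum()>3:print(round(y,2),np.percentile(w[k,2],90).round(3),end='; ')"
```

```text
42.05 pos [0.533  0.4294 0.1367] xang -7.51 F [ 0.67  0.27 -3.68] T [ 0.2773 -0.0685  0.0281] gap 0.153 q [5.690e-01 3.370e-01 1.580e+00 1.000e-03 1.234e+00 7.000e-01]
-0.07 0.002; -0.06 0.025; -0.05 0.029; -0.04 0.049; -0.03 0.053; -0.02 0.058; -0.01 0.063; 0.0 0.067; 0.01 0.071; 0.02 0.077; 0.03 0.081; 0.04 0.083;
```

Request:
apply_moves(
  series=[
    [0, 0, 0, 0],
    [0, 0, 0, 0],
    [0, 0, 0, 0],
    [0, 0, 0.02, 0],
    [0, -0.003, 0.015, 0],
    [0, -0.003, 0.012, 0],
    [0, -0.002, 0.008, 0],
    [0, 0, 0.003, 0],
    [0, 0, 0, 0],
  ],
)

```text
clock: 43.0
position: [0.5326, 0.4369, 0.078]
tool_rot: [0.998, -0.065, -0.006, 0.004]
force: [-3.4, 0.5, 10.3]
finger_gap: 0.153
```

Request:
apply_moves(
  series=[
    [0, 0, 0, 0],
    [0, 0, 0, 0],
    [0, 0, -0.008, 0],
    [0, 0.025, 0, 0],
    [0, 0.025, 0, 0],
    [0, 0.016, 0, 0],
    [0, 0, 0, 0],
  ],
  gripper=80,
)

```text
clock: 43.7
position: [0.5234, 0.369, 0.0843]
tool_rot: [0.998, -0.066, -0.007, 0.004]
force: [-0.2, 0.3, -0.4]
finger_gap: 0.684
```

Request:
apply_moves(
  series=[
    [0, 0, 0, 0],
    [0, 0, 0, 0],
    [0, 0, 0, 0],
    [0, 0, 0, 0],
    [0, 0, -0.02, 0],
    [0, 0, -0.02, 0],
    [0, 0, 0, 0],
    [0, 0, 0, 0],
    [0, 0, 0, 0],
  ],
  gripper=255,
)

```text
clock: 44.6
position: [0.5231, 0.3706, 0.1225]
tool_rot: [0.998, -0.065, -0.007, 0.005]
force: [0.3, -0.5, -4.3]
finger_gap: 0.439
```

```bash
python3 -c "
from h import *
st();mom(14);tilt()"
```

```text
44.6 pos [0.5231 0.3706 0.1225] xang -7.5 F [ 0.27 -0.46 -4.3 ] T [ 0.0001 -0.0296 -0.0047] gap 0.439 q [ 0.5    0.267  1.693 -0.     1.199  0.631]
t 45.3 Mtool [ 0.033   0.008  -0.0026] sd [0.024  0.0288 0.0315] Ftool [-0.15 -0.09  3.54]
n 2077 tilt 0.017 topz@0 0.0473 tail end y -0.0774
```

```bash
python3 -c "
from h import *
w=np.load('w1.npy');f=cv2.imread('pics/w1.png')[:,:,::-1].astype(int)
y=(f[...,0]>120)&(f[...,1]>90)&(f[...,2]<70)&(abs(w[...,2]-.005)<.004)&(w[...,0]>.5)&(w[...,1]<.3)
q=w[y];print('plate',len(q),cv2.minAreaRect(q[:,:2].astype(np.float32)*1000),q[:,2].mean())
c=w.reshape(-1,3)
for n,m in((1,(.552,.255)),(2,(.557,.129))):
    k=(c[:,2]>.030)&(c[:,2]<.05)&(np.hypot(c[:,0]-m[0],c[:,1]-m[1])<.025);q=c[k];print(n,len(q),q.min(0).round(4),q.max(0).round(4),cv2.minAreaRect(q[:,:2].astype(np.float32)*1000))
S=np.load('side.npy').reshape(-1,3);S2=np.load('scene.npy').reshape(-1,3)
for nm,c in(('side',S),('scene',S2)):
  for n,m in((1,(.552,.255)),(2,(.557,.129))):
    k=(c[:,2]>.035)&(c[:,2]<.05)&(np.hypot(c[:,0]-m[0],c[:,1]-m[1])<.025);q=c[k];print(nm,n,len(q),((q.min(0)+q.max(0))/2).round(4),np.ptp(q,0).round(3))
rows(.555,.193,.175,2.5,n=6)"
```

```text
plate 7528 ((557.0551147460938, 192.8540496826172), (55.6847038269043, 175.83323669433594), 2.157252073287964) 0.0048265951512540236
1 319 [0.5407 0.2503 0.0301] [0.5675 0.2611 0.0432] ((554.1550903320312, 255.61410522460938), (26.871231079101562, 10.318167686462402), 1.957355260848999)
2 233 [0.5452 0.1242 0.03  ] [0.572  0.1357 0.0429] ((558.6273803710938, 129.59912109375), (26.81427001953125, 11.328852653503418), 2.5246217250823975)
side 1 25 [0.554  0.2546 0.0396] [0.026 0.01  0.009]
side 2 27 [0.5581 0.1287 0.0394] [0.026 0.01  0.008]
scene 1 21 [0.5504 0.2555 0.0396] [0.026 0.011 0.009]
scene 2 23 [0.5556 0.1297 0.0389] [0.027 0.011 0.008]
6 dturn -0.175 q [0.5, 0.27, 1.69, -0.0, 1.2, 0.63]
[[0.009, 0.0287, -0.0084, -0.0291], [0.0081, 0.029, -0.0084, -0.0291], [0.0073, 0.0292, -0.0084, -0.0291], [0.0064, 0.0294, -0.0084, -0.0291], [0.0056, 0.0296, -0.0084, -0.0291], [0.0047, 0.0297, -0.0084, -0.0291]]
```

Request:
apply_moves(
  series=[
    [0.009, 0.037, -0.01, -0.028],
    [0.008, 0.037, -0.01, -0.028],
    [0.007, 0.037, -0.01, -0.028],
    [0.006, 0.037, -0.01, -0.028],
    [0.005, 0.038, -0.005, -0.028],
    [0.004, 0.038, 0, -0.028],
    [0, 0, 0, 0],
    [0, 0, 0, 0],
    [0, 0, 0, 0],
  ],
)

```text
clock: 46.25
position: [0.5499, 0.1458, 0.1708]
tool_rot: [1.0, 0.019, -0.006, 0.003]
force: [0.1, -0.1, -4.9]
finger_gap: 0.437
```

```bash
cat >> h.py <<'E'
def clip(name,zlo=.028):
    s=st();p=eyes.read_camera('wrist');save(p,name+'.png');w=cloud(p,s);f=p['frame'].astype(int)
    t=(w-s['position'])@R.from_quat(s['tool_rot']).as_matrix()
    y=(f[...,0]>110)&(f[...,1]>80)&(f[...,2]<70)&(abs(w[...,2]-.005)<.006)&(w[...,0]>.5)&(w[...,1]<.3)
    q=t[y];r=cv2.minAreaRect(q[:,:2].astype(np.float32)*1000);print('plate(tool)',len(q),r)
    k=(w[...,2]>zlo)&(w[...,2]<.05)&(np.hypot(w[...,0]-.555,w[...,1]-.255)<.03);q=t[k]
    print('clip(tool)',len(q),cv2.minAreaRect(q[:,:2].astype(np.float32)*1000),'wz',w[k][:,2].max())
    # held body centreline in tool frame
    k=(t[...,1]>-.043)&(t[...,1]<-.02)&(abs(t[...,0])<.025)&(t[...,2]<.055)&(t[...,2]>.044);q=t[k];print('body x',q[:,0].min().round(4),q[:,0].max().round(4))
    k=(t[...,1]>-.085)&(t[...,1]<-.06)&(abs(t[...,0])<.012)&(t[...,2]<.075)&(t[...,2]>.05);q=t[k];print('tail x',q[:,0].min().round(4),q[:,0].max().round(4))
E
python3 -c "
from h import *
clip('w7')"
```

```text
46.25 pos [0.5499 0.1458 0.1708] xang 2.14 F [ 0.15 -0.06 -4.9 ] T [ 0.099  -0.0298 -0.0047] gap 0.437 q [ 0.13   0.047  1.85  -0.005  1.258  0.094]
plate(tool) 6769 ((8.700742721557617, -71.17357635498047), (59.0306396484375, 132.32333374023438), 0.7419964075088501)
clip(tool) 468 ((10.105159759521484, -110.35678100585938), (26.299396514892578, 9.99427318572998), 0.13931287825107574) wz 0.0438509478594612
body x -0.0185 0.0197
tail x -0.0074 0.0085
```

View pics/w7.png

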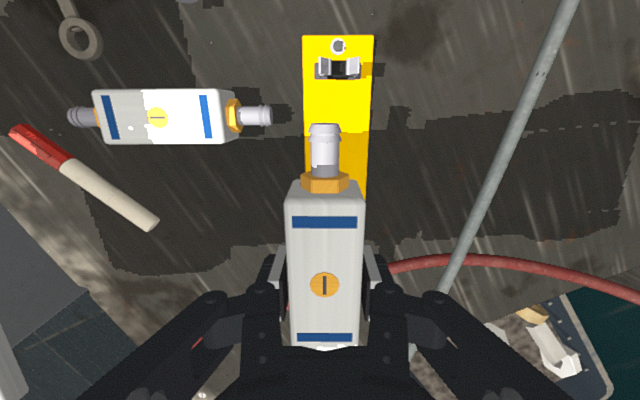

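The wrist view shows the far clip at pixel (338,68), 10 mm to the tool's +x of the held valve, and the plate is parallel to it. I shift over the seat and descend to just above the neck.

Request:
apply_moves(
  series=[
    [0.0045, -0.023, 0, 0],
    [0.005, -0.023, 0, 0],
    [0, 0, 0.02, 0],
    [0, 0, 0.02, 0],
    [0, 0, 0.01, 0],
    [0, 0, 0.006, 0],
    [0, 0, 0.004, 0],
    [0, 0, 0, 0],
  ],
  gripper=255,
  squeeze=45,
)

```text
clock: 47.1
position: [0.5572, 0.1911, 0.1105]
tool_rot: [1.0, 0.019, -0.006, 0.003]
force: [-0.1, 0.3, -3.1]
finger_gap: 0.436
```

```bash
python3 -c "
from h import *
st()"
```

```text
47.1 pos [0.5572 0.1911 0.1105] xang 2.12 F [-0.08  0.31 -3.06] T [ 0.0446 -0.0064  0.0216] gap 0.436 q [ 0.206  0.171  1.829 -0.005  1.155  0.171]
```

No lateral force in the mouth; pressing gently.

Request:
apply_moves(
  series=[
    [0, 0, 0.004, 0],
    [0, 0, 0.003, 0],
    [0, 0, 0.003, 0],
    [0, 0, 0, 0],
  ],
)

```text
clock: 47.5
position: [0.5572, 0.1911, 0.1015]
tool_rot: [1.0, 0.018, -0.006, 0.003]
force: [-3.5, -0.2, 3.3]
finger_gap: 0.432
```

Request:
apply_moves(
  series=[
    [0, 0, 0.003, 0],
    [0, 0, 0.003, 0],
    [0, 0, 0, 0],
  ],
)

```text
clock: 47.8
position: [0.5567, 0.1909, 0.0937]
tool_rot: [1.0, 0.018, -0.006, 0.003]
force: [0.4, 1.2, -4.8]
finger_gap: 0.436
```

```bash
python3 -c "
from h import *
st()"
```

```text
47.8 pos [0.5567 0.1909 0.0937] xang 2.11 F [ 0.39  1.18 -4.75] T [ 0.0825 -0.0311  0.0158] gap 0.436 q [ 0.205  0.194  1.835 -0.005  1.126  0.171]
```

Request:
apply_moves(
  series=[
    [0, 0, 0.002, 0],
    [0, 0, 0.002, 0],
    [0, 0, 0, 0],
  ],
)

```text
clock: 48.1
position: [0.5571, 0.191, 0.0929]
tool_rot: [1.0, 0.019, -0.007, 0.004]
force: [-8.9, -1.8, 13.0]
finger_gap: 0.435
```

```bash
python3 -c "
from h import *
st();tilt()"
```

```text
48.1 pos [0.5571 0.191  0.0929] xang 2.12 F [-8.88 -1.83 13.05] T [-0.4198  1.6872 -0.0747] gap 0.435 q [ 0.206  0.197  1.834 -0.005  1.127  0.171]
n 2074 tilt 0.013 topz@0 0.0473 tail end y -0.12
```

Request:
apply_moves(
  series=[
    [0.001, 0, 0.0015, 0],
    [0, 0, 0, 0],
    [0, 0, 0, 0],
  ],
)

```text
clock: 48.45
position: [0.5574, 0.191, 0.0928]
tool_rot: [1.0, 0.019, -0.009, 0.004]
force: [-17.0, -3.9, 22.9]
finger_gap: 0.435
```

Request:
apply_moves(
  series=[
    [0, 0, 0, 0],
    [0, 0, 0, 0],
    [0, 0, 0, 0],
    [0, 0, -0.02, 0],
    [0, 0, -0.04, 0],
    [0, 0.03, -0.04, 0],
    [0, 0.03, -0.03, 0],
    [0, 0, 0, 0],
    [0, 0, 0, 0],
    [0, 0, 0, 0],
  ],
  gripper=80,
)

```text
clock: 49.45
position: [0.5609, 0.1322, 0.2174]
tool_rot: [1.0, 0.019, -0.008, 0.003]
force: [0.4, -0.3, -0.6]
finger_gap: 0.684
```

```bash
python3 -c "
from h import *
st();s,p,W=look('w8');w=W.reshape(-1,3)
k=(abs(w[:,0]-.555)<.03)&(abs(w[:,1]-.192)<.05)&(w[:,2]>.03)&(w[:,2]<.08);q=w[k]
c=np.linalg.lstsq(np.c_[q[:,:2]-[.555,.192],np.ones(len(q))],q[:,2],rcond=None)[0];print('top plane',c.round(4),len(q))
q=q[q[:,2]>.035]
k=abs(q[:,2]-np.median(q[:,2]))<.004;print('body',cv2.minAreaRect(q[k][:,:2].astype(np.float32)*1000),np.median(q[:,2]))
d=eyes.read_camera('side');save(d,'s5.png');v=cloud(d);v=v.reshape(-1,3)
for m,n in((v,'side'),(w,'wrist')):
  for cx,cy in((.556,.192),(.429,.219),(.439,.372)):
    k=(np.hypot(m[:,0]-cx,m[:,1]-cy)<.02)&(m[:,2]>.02)&(m[:,2]<.08)
    if k.sum():print(n,cx,cy,k.sum(),np.median(m[k,2]).round(4))
"
```

```text
49.45 pos [0.5609 0.1322 0.2174] xang 2.13 F [ 0.44 -0.35 -0.59] T [ 0.0132 -0.0447  0.0373] gap 0.684 q [ 0.104  0.014  1.8   -0.005  1.343  0.068]
top c [428.6 218.1] size 90.3 38.0 axis deg 2.8 z 0.0379
top c [556.2 191.4] size 152.4 38.6 axis deg 92.0 z 0.0417
top c [869.7  64.3] size 54.6 11.9 axis deg 156.9 z 0.0348
top plane [ 0.0574 -0.013   0.0453] 4874
body ((556.0311279296875, 191.27671813964844), (37.88852310180664, 89.8610610961914), 2.1927802562713623) 0.04573542221843782
side 0.556 0.192 300 0.046
side 0.429 0.219 200 0.0381
side 0.439 0.372 218 0.038
wrist 0.556 0.192 1711 0.0459
wrist 0.429 0.219 1778 0.0381
```

View pics/w8.png

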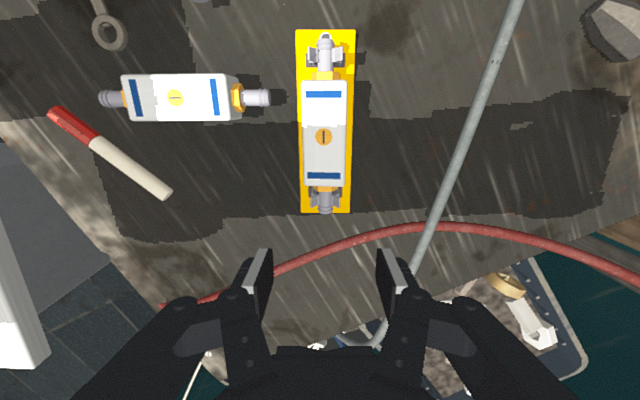

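The valve sits in both clips (pixels 325,60 and 325,195). Its top is at 45.9 mm, against 46 mm when fully home, and A and B lie flat with tops at 38 mm. I am handing in.

```bash
python3 -c "
from h import *
print(order.sign_off())"
```

```text
the job is handed in; nothing more can be done
None
```

The free-sliding valve is the one that started beside the tape measure (start about x 0.56, y 0.365). It is now pressed home in both clips, and the job was handed in at about 49.6 s of the 72 s allowed.

**How I tested them.** The arm cannot tilt the gripper, so I held each valve by one hose tail, raised that end and then levelled it. I then gripped the body at its centre and measured the moment.

| Valve | Moment (N m) | Result |
|---|---|---|
| Third valve, one end then the other | −0.017, then +0.033 | a 0.050 change, against about 0.048 expected for a loose shuttle |
| First and second valves, one tip each | +0.009 and +0.021 | neither shifted as a loose shuttle would; judged seized |

The seized verdicts are less direct than the good one. I tipped those two valves only one way by the tail. Readings scatter by about 0.03, so I relied mainly on the third valve's clear change.

**Last checks before hand-in:**
- **Good valve:** its top is at 45.9 mm (46 expected when home). Its centre is at about (556.0, 191.3) mm, in line with the plate within about 0.1°. The wrist force while pressing was about 23 N upward and 17 N sideways.
- **Seized valves:** both lie flat, with their tops at 38 mm. The first is not where it started; it lies level about 27 mm away and turned about 75°.
- **Bench items:** I did not re-measure the tape measure, spanner or marker. The marker and spanner looked in place in the last view.

**What went wrong on the way:**
- **Bracket tipping:** I first tried to tip the first valve against a clip. It jammed, with a wrist reading of about 42 N, and the clip still took the good valve normally afterwards.
- **Dropped valve:** when I loosened the grip, the first valve fell about 4 cm, which works out to roughly 0.9 m/s against the 1 m/s limit. It landed flat.
- **Joint limits:** trying to tip the tool at the near end of its reach put joints 2 and 3 on their limits. Joint 3 read 2.583 against 2.58.

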